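Load the rail carriage and hold it at its ball detent

TASK

Pour all six steel balls from the beaker into the white pan on the rail carriage and stand the empty beaker upright back on the bench. Then take the carriage by its black post and slide it towards the index block until you feel the ball click into the notch, without running past it, and finish while still holding the post there: do not let go. Leave the other things on the bench as they are.

Things in the scene. Friction and masses are not known exactly. Their poses are not given: they have to be found in the camera images.
- beaker_center (a point): Clear plastic beaker with six steel balls, standing near the robot in one of three places shared with the bottle and spool: straight round wall, 58 mm outside diameter, 90 mm tall, wall 3 mm, floor 4 mm, 80 g empty, 180 g full. Point on its axis half-way up (45 mm above its underside); z is its axis, towards the open mouth.
- beaker: The same beaker; origin at the centre of its underside, z up to the mouth.
- rail_mid (a point): Middle of the rail of the sliding carriage. Dark blue base plate 160 x 460 mm and 20 mm thick, fixed to the bench, with a straight steel rail along it. The y axis of this point runs along the rail, x across it (away from the robot), z up. The base's edge lies 60 mm to -x and 100 mm to +x of the rail.
- carriage (a joint): Position of the carriage along the rail (m), growing towards +y of the rail, 0 with its notch at the rail's middle; travel -0.14 to 0.14. The loaded carriage weighs about 0.6 kg, rubs with about 1.5 N and stays where it is left.
- pan_floor (a point): Centre of the inner floor of the white open-topped square pan fixed on the carriage; inside 92 mm (x, across the rail) by 88 mm (y, along it), walls 4 mm thick rising 42 mm above this floor. Floor about 48 mm and rim 90 mm above the bench.
- grip_post (a point): Grip point of the black square upright post on the carriage beside the pan: 18 x 18 mm, sides parallel to the rail's axes, from 44 to 102 mm above the bench; the point is on its axis, 78 mm above the bench, 24 mm below its top. It is 93 mm to +y of the pan's centre, with 36 mm free between post and pan.
- notch (a point): The notch in the steel strip along the far (+x) side of the carriage, midway along the strip. It is a gap 12 mm wide that the index ball drops into 2.7 mm deep. It moves with the carriage: 58 mm to +x of the rail's centre line, 58 mm to -y of the grip post.
- index_mark (a point): Sprung ball on the rail-side face of the aluminium index block (30 x 34 x 40 mm, thin pointer over the ball), fixed beside the rail 85-115 mm to +y or -y of its middle; axes as the rail's. Home: notch level with it along the rail. From 70 mm short of home a ramp adds 2-3 N drag; about 5 mm short the notch draws the carriage in; then some 12 N along the rail is needed to push it out.
- gate_post_mid (a point): Black sensor on a thin rod (foot 30 x 34 mm, 81 mm tall), fixed on the base on the other side of the rail's middle from the index block, in the like place; no part of the work. This point is half-way up.
- wash_bottle_mid (a point): White plastic bottle, 60 mm diameter, 130 mm tall, bystander; point half-way up.
- spool_mid (a point): Brass spool 48 mm diameter, 40 mm tall, bystander; point half-way up.
- slug_center (a point): Steel cylinder 38 mm diameter, 50 mm tall, bystander; point half-way up.
- marker_mid (a point): Black marker pen 12 mm thick, 142 mm long, lying on the bench to the robot's right, bystander; point at its middle.
- ball0_center (a point): One of the six steel balls, 16 mm diameter, 17 g, at first in the beaker; its centre.
- ball1_center (a point): One of the six steel balls, 16 mm diameter, 17 g, at first in the beaker; its centre.
- ball2_center (a point): One of the six steel balls, 16 mm diameter, 17 g, at first in the beaker; its centre.
- ball3_center (a point): One of the six steel balls, 16 mm diameter, 17 g, at first in the beaker; its centre.
- ball4_center (a point): One of the six steel balls, 16 mm diameter, 17 g, at first in the beaker; its centre.
- ball5_center (a point): One of the six steel balls, 16 mm diameter, 17 g, at first in the beaker; its centre.
Mind the look-alikes: they are no part of the job. What is shaped like the beaker but orange is not meant.

How it is judged:
By the outcome, as a careful person would: the job done as asked, in the order asked, and still so for the second after the job is handed in, while the arm keeps its last pose, push and grip.
It also fails if it takes over 72 s, if anything falls off the work surface, if the arm or the gripper's body presses on something with over 40 N, if the wrist force passes 120 N, or if a joint passes its speed limit or range.

ROBOT

A 6-joint arm with a two-finger parallel gripper is mounted at the origin on the work surface. World frame = base frame: x ahead of the robot, y to its left, z up, the work surface at z = 0. Lengths are in m, angles in rad, forces in N, time in s.
With the tool pointing down it reaches from about 0.3 to 0.875 m from the base axis. Payload 6.4 kg.
Tool frame: the origin (TCP) lies at the centre of the arm's flange, where the gripper is bolted on; the fingertips stand 173 mm ahead of it and the grasp point (between the pads) lies 155 mm ahead of it; z points along the fingers, y is the direction in which the jaws open and shut (so a half turn about z gives the same grasp; the last joint's range is limited). The gripper opens to 85 mm and grips with 20 to 120 N. Pads are 22 mm wide; open, the fingers measure 114 mm over their backs; the gripper's body (76 mm by 85 mm) begins 54 mm behind the grasp point. The pads swing forward as they close: fully open they stand 13 mm farther back than shut.
Start: joints at [-1.313, 0.181, 1.607, -0, 1.354, -0.206], TCP at [0.257, -0.514, 0.405] pointing down, gripper open.
Joint ranges: [-2.99, 2.99], [-0.89, 2.07], [0.3, 2.58], [-1.14, 4.28], [0, 2.63], [-3.12, 3.12]. Speed limits (rad/s): [2.57, 2.57, 3.01, 3.14, 3.14, 3.14].

INTERFACE

Orientations are given as a rotation vector (axis times angle).
In Python, from workcell import bot gives the robot as it stands.
- The arm moves only by the tool apply_moves, never from a script. Its argument "series" is a list that holds one entry, the list of rows, each a list of 7 numbers: the shift along the world's x, y, z in cm, then the turn, a rotation vector about the world's x, y, z in degrees, then the finger opening in cm, from 0 to 8.54. A call has exactly 8 rows; each row shifts and turns the commanded pose from where the row before left it; what a row does not reach is not made up. A row lasts 1/12 s, in which the tool goes at most 41.7 mm and 7.16 degrees, less where a joint would pass 70% of its speed; a pose out of reach is approached as far as the arm can. A call is refused whole if a number of a shift passes 4.17 or a number of a turn 7.16, either way. A call with a gripper value outside its range is refused whole. The fingers move at their own pace and stop on an object; "squeeze" is the grip in N (left out, the last holds). Time passes only in rows, so rows that do not move let the fingers close, or fill a call up. It gives the time, the measured TCP pose, the force and the opening at its end, in the units of the state.
- bot.sense(): the state, without advancing time (a new reading comes with each control period).
- bot.snapshot(name): name is "side" or "top"; returns the picture (400x640x3 uint8, red, green, blue); there is no depth.
- bot.camera_info(name): a dict with "fx", "fy", "cx", "cy" (pixels), "k1" (the pictures are not rectified: a ray, as slopes to the right and down, at radius r is drawn at 1 + k1 r^2 times it, then the intrinsics apply), "position" and "orientation" of the camera in the world. Camera axes: x right, y down, z forward; pixel columns grow to the right and rows downward; lengths in m; the calibration is good to about 2 mm. A picture is of the moment at which its call begins. camera_info takes no time and is no camera call.
- bot.hand_in(): hands the job in, once; it reports no verdict.
Trained networks look in the newest picture that a camera, given by its name, has taken for a name from the list of things; names that differ only in an ending like _2 or _b are one class to them, and where a whole thing is asked for, a point or a joint stands for the part that bears it (a point fixed in the world has none). Each returns a list of dicts, best first, with "confidence" (0 to 1); they miss things now and then, are a little off and sometimes report something else, mostly with a low value. They report only what shows in the picture. A call takes as long as a camera call. They do not tell look-alikes from the thing itself.
- bot.look_for(camera, thing): "bbox" ([left, top, right, bottom] as shares, 0 to 1, of the picture: columns of its width, rows of its height, round what is visible of it).
- bot.outline_of(camera, thing): "mask" (400x640 bool, what is visible of it) and "bbox" ([left, top, right, bottom] as shares, 0 to 1, of the picture: columns of its width, rows of its height, round what is visible of it).
The state is a dict: "clock": time; "joint_pos": joint angles; "joint_velocities": joint speeds; "tau": joint torques, N m; "position": TCP position; "tcp_rot": TCP orientation; "force": force on the tool from outside, world axes, zero at the start; "ft_torque": the same for the moment, N m; "width": finger opening in m.
Only numpy, scipy, OpenCV 4.12 (cv2) and the standard library are available. Lean on these libraries where they do the work, as an engineer would, in place of code of your own. Each camera call takes 0.05 s, during which the arm holds its last target.

## Working session

There is one attempt and no reset: what is moved stays moved. The work goes in short steps, Python scripts to look and compute and a tool call to move; the robot and the scene stay as the last step left them, time stands still between calls to the robot, and variables do not carry over. Pictures are saved under pics/ and viewed, and the job is handed in when it is done.

Besides the shell and the picture viewer there is one more tool, called after "Call:" as name(argument=value, ...), one argument or row to a line, values as JSON. apply_moves: Moves the arm, as the interface text tells. Its arguments: {"type":"object","properties":{"series":{"type":"array"},"squeeze":{"type":"number"}},"required":["series"]}

```bash
ls; mkdir -p pics; python3 - <<'E'
from workcell import bot
import cv2
for n in("side","top"):
    im=bot.snapshot(n); cv2.imwrite(f"pics/{n}0.png",im[:,:,::-1]); print(n,bot.camera_info(n))
print(bot.sense())
E
```

```text
pics
side {'fx': 380.99714984170936, 'fy': 380.99714984170936, 'cx': 315.04294087536965, 'cy': 203.80880670427902, 'k1': -0.09386605407775045, 'position': array([0.45908627, 0.70492113, 0.71115105]), 'orientation': array([-0.17116282,  2.81888168, -1.27735107])}
top {'fx': 508.1673536147806, 'fy': 508.1673536147806, 'cx': 318.04607744379683, 'cy': 194.83440130781614, 'k1': 0.036735590575143945, 'position': array([ 0.42858354, -0.00452156,  1.61312147]), 'orientation': array([-2.16917726,  2.2215766 , -0.06628402])}
{'clock': 0.1, 'joint_pos': array([-1.31328197e+00,  1.81450361e-01,  1.60788706e+00, -8.85725301e-06,
        1.35382907e+00, -2.06339278e-01]), 'joint_velocities': array([-0.00042309, -0.00093285, -0.00022251, -0.00079634, -0.00032499,
        0.00058939]), 'tau': array([ 4.45149835e-04, -4.45878375e+01, -3.52236772e+01, -3.63921117e-04,
        4.04630307e-03, -7.61715597e-06]), 'position': array([ 0.25718911, -0.51402161,  0.40389338]), 'tcp_rot': array([-3.05594583e+00, -7.21746385e-01,  7.67916708e-05]), 'force': array([ 0.59938267, -0.44605846, -1.00171908]), 'ft_torque': array([-0.03621038, -0.02382428, -0.01259173]), 'width': 0.08570990026187995}
```

View pics/side0.png

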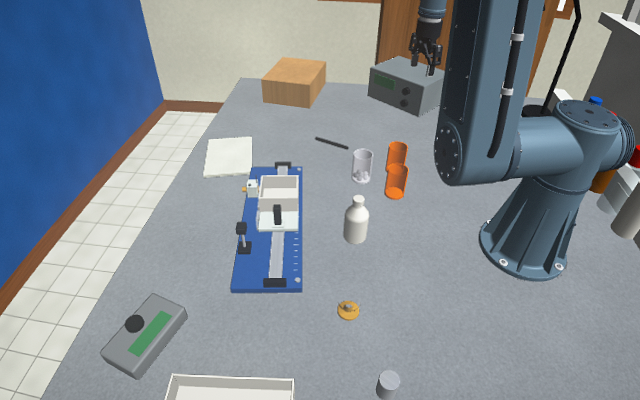

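View pics/top0.png

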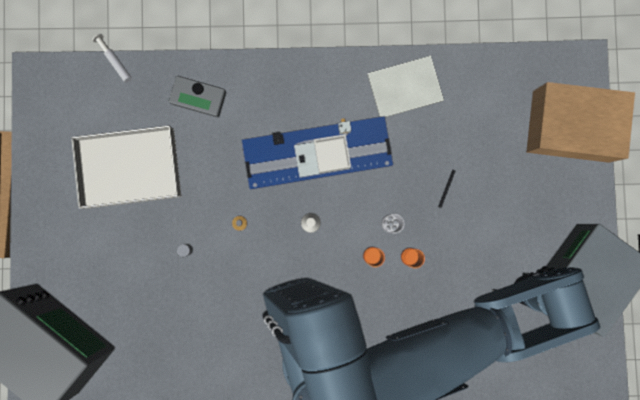

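The clear beaker with the balls is at top (393,223) and side (362,166). The things that could be mistaken for it are the orange beakers at top (373,257) and (412,257), or side (397,155) and (396,181). The white bottle is at top (311,222). The index block is at top (344,127), on the -y side, and the sensor is at (278,138).

```bash
cat > h.py <<'E'
from workcell import bot
import numpy as np, cv2
from scipy.spatial.transform import Rotation as R
C={n:bot.camera_info(n) for n in("side","top")}
def K(c): return np.array([[c["fx"],0,c["cx"]],[0,c["fy"],c["cy"]],[0,0,1]])
def ray(n,p):
    c=C[n]; q=cv2.undistortPoints(np.array([[p]],float),K(c),np.array([c["k1"],0,0,0.]))[0,0]
    d=R.from_rotvec(c["orientation"]).apply([q[0],q[1],1]); return c["position"],d
def onz(n,p,z):
    o,d=ray(n,p); return o+d*(z-o[2])/d[2]
def proj(n,P):
    c=C[n]; r=R.from_rotvec(c["orientation"]).inv()
    P=np.atleast_2d(np.asarray(P,float)); rv=r.as_rotvec(); t=-r.apply(c["position"])
    return cv2.projectPoints(P,rv,t,K(c),np.array([c["k1"],0,0,0.]))[0][:,0]
def tri(pa,pb):
    a,u=ray("side",pa); b,v=ray("top",pb); u=u/np.linalg.norm(u); v=v/np.linalg.norm(v)
    s=np.linalg.lstsq(np.stack([u,-v],1),b-a,rcond=None)[0]
    A=a+s[0]*u;B=b+s[1]*v; return (A+B)/2,np.linalg.norm(A-B)
def crop(n,x0,y0,x1,y1,f,name):
    im=bot.snapshot(n); cv2.imwrite("pics/"+name,cv2.resize(im[y0:y1,x0:x1,::-1],None,fx=f,fy=f,interpolation=cv2.INTER_CUBIC)); return im
E
python3 - <<'E'
from h import *
crop("top",230,105,430,275,4,"t1.png"); crop("side",220,120,420,270,4,"s1.png")
for n in("top","side"):
  for t in("beaker_center","pan_floor","grip_post","index_mark","rail_mid","wash_bottle_mid","notch"):
    try: print(n,t,[(np.round(np.array(d["bbox"])*[640,400,640,400],1).tolist(),round(d["confidence"],2)) for d in bot.look_for(n,t)][:4])
    except Exception as e: print(n,t,e)
print(bot.sense()["clock"])
E
```

```text
top beaker_center [([362.1, 248.5, 387.2, 266.2], 0.75), ([294.9, 132.1, 351.5, 176.1], 0.74), ([400.7, 247.0, 423.8, 268.7], 0.71), ([381.5, 214.4, 402.9, 231.0], 0.66)]
top pan_floor [([297.1, 134.3, 349.7, 175.9], 0.57)]
top grip_post [([294.6, 132.9, 352.7, 178.9], 0.73)]
top index_mark [([340.4, 115.7, 351.2, 132.4], 0.53)]
top rail_mid [([238.9, 115.4, 392.9, 192.7], 0.64)]
top wash_bottle_mid [([300.6, 214.1, 320.9, 232.2], 0.54)]
top notch [([294.2, 136.8, 351.4, 173.8], 0.67)]
side beaker_center [([383.2, 166.2, 405.9, 197.0], 0.91), ([351.7, 148.4, 375.5, 183.7], 0.77), ([385.6, 142.1, 407.1, 165.9], 0.66), ([258.8, 172.0, 297.8, 235.5], 0.17)]
side pan_floor [([258.7, 172.2, 295.7, 231.0], 0.9)]
side grip_post [([256.8, 176.1, 304.2, 233.9], 0.57)]
side index_mark [([245.2, 181.4, 260.4, 196.8], 0.72)]
side rail_mid [([235.2, 161.0, 306.6, 292.7], 0.92)]
side wash_bottle_mid [([344.8, 195.0, 371.4, 240.4], 0.65)]
side notch [([253.1, 173.5, 297.6, 230.9], 0.94)]
0.9
```

View pics/t1.png

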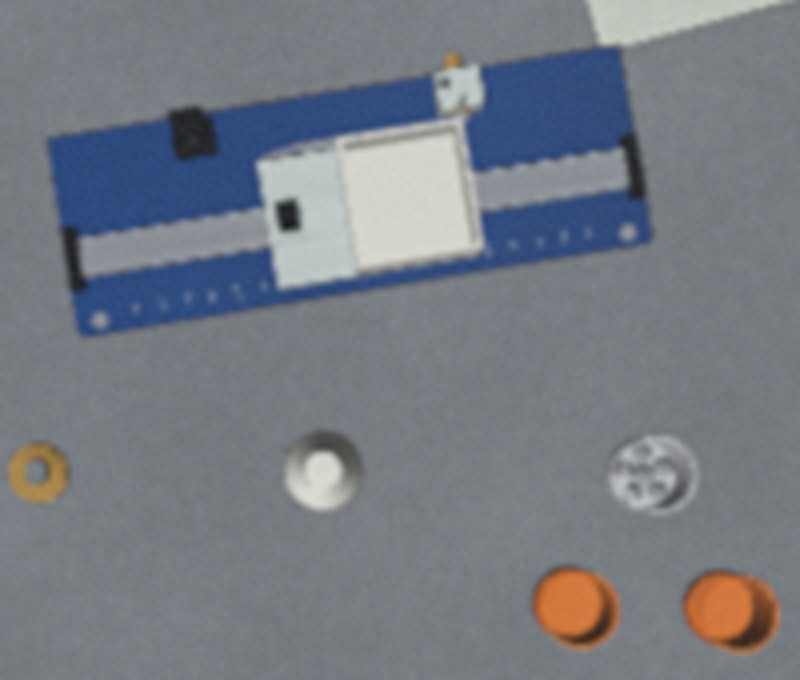

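View pics/s1.png

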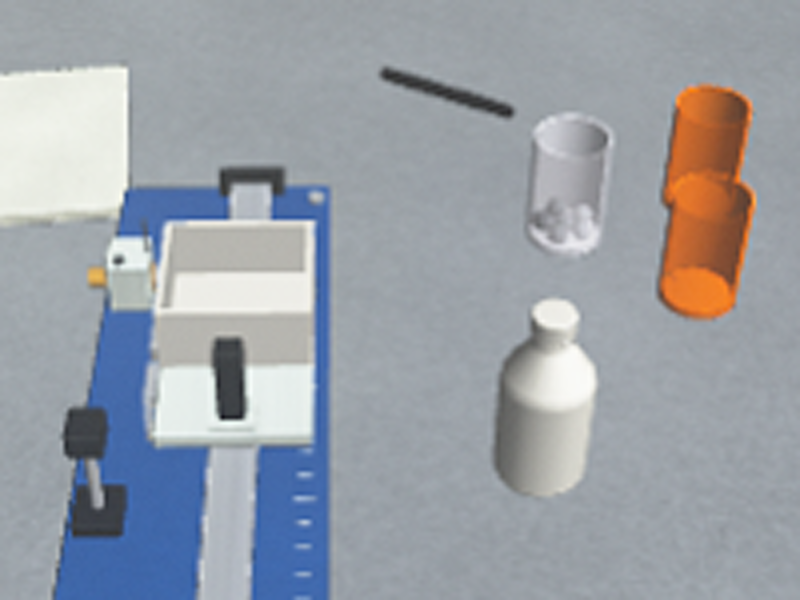

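```bash
cat > fit.py <<'E'
from h import *
from scipy.optimize import least_squares
T=lambda a,b:(a/4+230-.375,b/4+105-.375)
S=lambda a,b:(a/4+220-.375,b/4+120-.375)
# base
cor=np.array([[.1,.23,.02],[.1,-.23,.02],[-.06,-.23,.02],[-.06,.23,.02]])
obs=[T(48,140),T(620,47),T(650,240),T(80,335)]
f=lambda v:(proj("top",R.from_euler('z',v[2]).apply(cor)+[v[0],v[1],0])-obs).ravel()
s=least_squares(f,[.5,0,.1]);v=s.x;print("rail",v,np.round(s.fun,1))
Rz=R.from_euler('z',v[2])
# side base corners visible: near? TR corner etc.
print("side base corners pred",proj("side",Rz.apply(cor)+[v[0],v[1],0]))
# side carriage: pan rim corners, post top
loc=lambda P:Rz.inv().apply(np.array(P)-[v[0],v[1],0])
print("pan rim top-view corners local", [np.round(loc(onz("top",T(*p),.09)),4) for p in((337,140),(462,120),(484,248),(355,272))])
print("post top", np.round(loc(onz("top",T(289,214),.102)),4), "side",np.round(loc(onz("side",S(229,345),.102)),4))
print("pan side corners", [np.round(loc(onz("side",S(*p),.09)),4) for p in((175,222),(316,222),(316,312),(160,312))])
print("idx ball",loc(onz("top",T(462,110),.05)),"block top center",loc(onz("top",T(459,90),.06)),'side block', loc(onz("side",S(152,278),.04)))
# beaker
for n in("top","side"):
    m=bot.outline_of(n,"beaker_center")
    for d in m: 
        M=d["mask"];print(n,d["confidence"],M.sum(),np.argwhere(M).mean(0)[::-1])
print("beaker rim top",onz("top",T(651,471),.09)," base side",onz("side",S(564,236),.0), "rim side",onz("side",S(572,133),.09))
E
python3 fit.py
```

```text
rail [ 0.63204806 -0.01628541  0.13994651] [-0.6 -0.6  0.1 -0.8  1.2  0.7 -0.7  0.6]
side base corners pred [[230.52930227 287.85953972]
 [251.6903984  165.94943569]
 [303.16968137 165.49885926]
 [302.89888287 287.26308376]]
pan rim top-view corners local [array([0.0496, 0.0052, 0.09  ]), array([ 0.0492, -0.0904,  0.09  ]), array([-0.0492, -0.0907,  0.09  ]), array([-0.0513,  0.0081,  0.09  ])]
post top [-0.0015  0.0499  0.102 ] side [0.0018 0.0507 0.102 ]
pan side corners [array([ 0.0465, -0.0888,  0.09  ]), array([-0.0489, -0.0874,  0.09  ]), array([-0.0499,  0.0066,  0.09  ]), array([0.0484, 0.0052, 0.09  ])]
idx ball [ 0.06347433 -0.09513707  0.05      ] block top center [ 0.07747633 -0.09456268  0.06      ] side block [ 0.06682067 -0.09061452  0.04      ]
top 0.83 273 [393.16117216 222.54945055]
top 0.77 356 [412.41573034 256.95224719]
top 0.6 341 [374.06158358 255.88856305]
top 0.17 172 [344.52325581 126.4127907 ]
side 0.87 458 [396.13318777 153.34934498]
side 0.77 690 [395.69855072 180.71014493]
side 0.75 643 [361.20217729 165.57076205]
side 0.22 566 [386.93816254 384.64134276]
beaker rim top [ 0.42546381 -0.23316562  0.09      ]  base side [ 0.42432729 -0.23445555  0.        ] rim side [ 0.42621776 -0.24085584  0.09      ]
```

```bash
cat > ov.py <<'E'
from h import *
def circ(c,z,r=.029): 
    a=np.linspace(0,2*np.pi,60); return np.c_[c[0]+r*np.cos(a),c[1]+r*np.sin(a),0*a+z]
if __name__=="__main__":
    c=(.4250,-.2345); outs=[]
    for n,(x0,y0,x1,y1) in (("top",(373,203,413,243)),("side",(342,138,382,188))):
        im=bot.snapshot(n)[:,:,::-1]; f=8
        im=cv2.resize(im[y0:y1,x0:x1],None,fx=f,fy=f,interpolation=cv2.INTER_CUBIC)
        for z,k in((0,(0,0,255)),(.09,(0,255,0))):
            p=((proj(n,circ(c,z))-[x0,y0]+.5)*f-.5).round().astype(int); cv2.polylines(im,[p],True,k,1)
        outs.append(cv2.copyMakeBorder(im,0,400-im.shape[0],0,0,0))
    cv2.imwrite("pics/ov1.png",np.hstack(outs))
E
python3 ov.py
```

```text
(no output)
```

View pics/ov1.png

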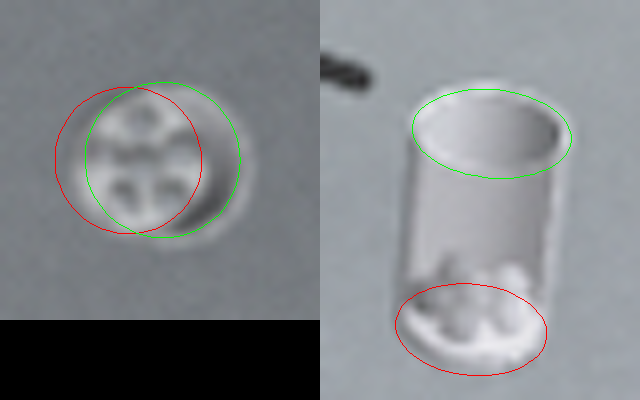

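```bash
sed -i 's/c=(.4250,-.2345)/c=(.4225,-.2385)/;s/ov1/ov2/' ov.py; python3 ov.py; python3 - <<'E'
from h import *
for p in((373,257),(412,257)): print("orange",onz("top",p,.045))
for p in((397,155),(396,181)): print("orange side",onz("side",p,.045))
print("marker",onz("top",(440,206),.006),onz("top",(454,171),.006))
print("bottle",onz("top",(310.5,222.5),.1))
E
```

```text
orange [ 0.3207785  -0.17703195  0.045     ]
orange [ 0.31803591 -0.29651295  0.045     ]
orange side [ 0.31611797 -0.31212479  0.045     ]
orange side [ 0.32512827 -0.17709652  0.045     ]
marker [ 0.4734409  -0.39769424  0.006     ] [ 0.5833521  -0.44603782  0.006     ]
bottle [0.43088425 0.01164622 0.1       ]
```

View pics/ov2.png

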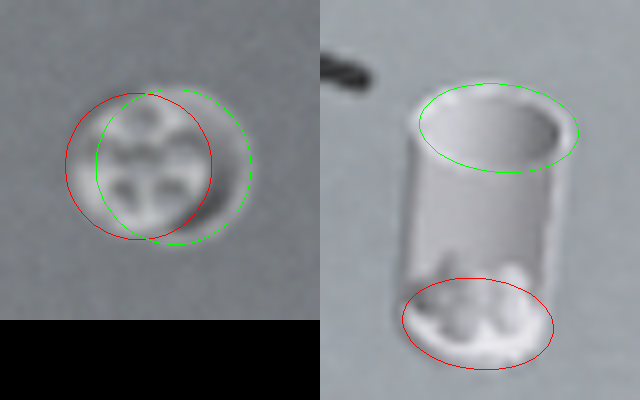

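Call:
apply_moves(
  series=[
    [[1.5,1.5,0,0,0,7,8.5],[1.5,1.5,0,0,0,7,8.5],[1.5,1.5,0,0,0,7,8.5],[1.5,1.5,0,0,0,7,8.5],[1.5,1.5,0,0,0,7,8.5],[1.5,1.5,0,7,0,7,8.5],[1.5,1.5,0,7,0,7,8.5],[1.5,1.5,0,7,0,7,8.5]],
  ],
)

```text
clock: 1.87
position: [0.3779, -0.3934, 0.4052]
tcp_rot: [-2.272, -1.811, -0.201]
force: [-0.6, -0.7, -0.0]
width: 0.0847
```

```bash
python3 - <<'E'
from h import *
s=bot.sense(); print({k:np.round(v,3) for k,v in s.items()}); print(R.from_rotvec(s["tcp_rot"]).as_matrix().round(3))
E
```

```text
{'clock': np.float64(1.867), 'joint_pos': array([-1.05 ,  0.189,  1.607,  0.1  ,  1.594, -0.836]), 'joint_velocities': array([ 0.361,  0.292, -0.262,  0.354,  0.968, -0.705]), 'tau': array([-1.5730e+00, -4.5645e+01, -3.2839e+01, -7.0000e-03, -4.6000e-02,
        8.9400e-01]), 'position': array([ 0.378, -0.393,  0.405]), 'tcp_rot': array([-2.272, -1.811, -0.201]), 'force': array([-0.57 , -0.654, -0.007]), 'ft_torque': array([-0.171,  0.013, -0.063]), 'width': np.float64(0.085)}
[[ 0.227  0.973 -0.035]
 [ 0.942 -0.21   0.262]
 [ 0.248 -0.093 -0.964]]
```

```bash
cat > kin.py <<'E'
from h import *
from scipy.optimize import least_squares
def fk(q,p):
    h,L1,L2,d,b,a=p
    r1=R.from_euler('z',q[0]); r2=r1*R.from_euler('y',q[1]); r3=r2*R.from_euler('y',q[2])
    r6=r3*R.from_euler('z',q[3])*R.from_euler('y',q[4])*R.from_euler('z',q[5])
    return np.array([0,0,h])+r1.apply([0,b,0])+r2.apply([0,0,L1])+r3.apply([a,0,L2])+r6.apply([0,0,d]), r6
q0=[-1.31328197e+00,1.81450361e-01,1.60788706e+00,0,1.35382907e+00,-2.06339278e-01]; P0=[.25719,-.51402,.40389];v0=[-3.05594583,-.721746385,0]
def log():
    s=bot.sense(); L=np.load("log.npy").tolist() if __import__("os").path.exists("log.npy") else []
    L.append([*s["joint_pos"],*s["position"],*s["tcp_rot"]]); np.save("log.npy",L); return s
def fit():
    D=np.vstack([[*q0,*P0,*v0],np.load("log.npy")])
    f=lambda p:np.r_[np.concatenate([fk(r[:6],p)[0]-r[6:9] for r in D]),1e-3*(np.array(p)-[.3,.45,.4,.1,.1175,0])]
    s=least_squares(f,[.3,.45,.4,.1,.1175,0]); return s.x,np.abs(s.fun[:-6]).max(),[ (fk(r[:6],s.x)[1].inv()*R.from_rotvec(r[9:])).as_rotvec().round(3) for r in D]
LO=np.array([-2.99,-.89,.3,-1.14,0,-3.12]);HI=np.array([2.99,2.07,2.58,4.28,2.63,3.12])
def ik(P,Rt,qs,p):
    f=lambda q:np.r_[(fk(q,p)[0]-P)*5,(fk(q,p)[1].inv()*Rt).as_rotvec(),1e-4*(q-qs)]
    s=least_squares(f,np.clip(qs,LO+1e-3,HI-1e-3),bounds=(LO,HI)); return s.x,np.abs(s.fun[:6]).max()
def tool(phi,az=90.):
    # tool pointing horizontally towards azimuth az, phi from vertical; jaw axis horizontal
    z=np.array([np.sin(np.radians(phi))*np.cos(np.radians(az)),np.sin(np.radians(phi))*np.sin(np.radians(az)),-np.cos(np.radians(phi))])
    y=np.array([np.sin(np.radians(az)),-np.cos(np.radians(az)),0]); return R.from_matrix(np.stack([np.cross(y,z),y,z],1))
def delta(Pt,Rt,s=None):
    s=s or bot.sense(); d=(np.array(Pt)-s["position"])*100; w=np.degrees((Rt*R.from_rotvec(s["tcp_rot"]).inv()).as_rotvec())
    print("shift cm",d.round(2),"turn deg",w.round(2),"rows",round(max(np.abs(d).max()/4,np.linalg.norm(d)/4.1,np.linalg.norm(w)/7.1),1),"joints",s["joint_pos"].round(2),"F",s["force"].round(1)); return d,w
E
python3 - <<'E'
from kin import *
s=log(); p,e,o=fit(); print(p.round(4),e,o)
E
```

```text
[0.2943 0.4053 0.5091 0.1458 0.1178 0.0338] 1.7458110105894598e-05 [array([-0.   ,  0.   ,  1.571]), array([-0.   , -0.   ,  1.571])]
```

```bash
sed -i "s/R.from_euler('z',q\[5\])$/R.from_euler('z',q[5]+np.pi\/2)/" kin.py; python3 - <<'E'
from kin import *
p,e,o=fit(); print(e,o)
s=bot.sense(); q=s["joint_pos"]
G=np.array([.424,-.2385,.05]); T=tool(60); t=T.as_matrix()[:,2]
for nm,P,Rt in(("pre",G-.275*t,T),("grasp",G-.155*t,T),("lift",G-.155*t+[0,0,.15],T)):
    q,er=ik(P,Rt,q,p); print(nm,P.round(4),q.round(2),round(er,4))
rail=np.array([.63205,-.01629,0]); Rz=R.from_euler('z',.13995)
pan=Rz.apply([0,-.042,0])+rail; print("pan",pan)
for phi in(60,75,90):
  for az in(60,90,98):
    T=tool(phi,az);t=T.as_matrix()[:,2]
    qq=q
    for roll in(0,60,120,-60,-120):
      if roll in(0,): qq=q
      if roll==-60: qq=q00
      g=pan+[0,0,.17]; qq,er=ik(g-.155*t,T*R.from_euler('z',roll,degrees=True),qq,p)
      if roll==0:q00=qq
      ax=(T*R.from_euler('z',roll,degrees=True)*T.inv()).apply([0,0,1])
      print(phi,az,roll,"mouth",ax.round(2),qq.round(2),round(er,4))
d=delta(G-.275*tool(60).as_matrix()[:,2],tool(60))
E
```

```text
1.7458138789228084e-05 [array([-0.,  0., -0.]), array([-0., -0., -0.])]
pre [ 0.424  -0.4767  0.1875] [-1.12  0.87  1.25  0.43  1.99 -1.15] 0.0
grasp [ 0.424  -0.3727  0.1275] [-1.05  0.81  1.51  0.46  1.78 -1.19] 0.0
lift [ 0.424  -0.3727  0.2775] [-1.05  0.57  1.52  0.49  1.98 -1.08] 0.0
pan [ 0.63790873 -0.05787936  0.        ]
60 60 0 mouth [0. 0. 1.] [-0.71  0.47  1.75  1.04  1.4  -0.65] 0.0
60 60 60 mouth [ 0.54 -0.56  0.63] [-0.71  0.47  1.75  1.04  1.4   0.39] 0.0
60 60 120 mouth [ 0.32 -0.94 -0.12] [-0.71  0.47  1.75  1.04  1.4   1.44] 0.0
60 60 -60 mouth [-0.76  0.19  0.63] [-0.71  0.47  1.75  1.04  1.4  -1.7 ] 0.0
60 60 -120 mouth [-0.97 -0.19 -0.12] [-0.71  0.47  1.75  1.04  1.4  -2.75] 0.0
60 90 0 mouth [0. 0. 1.] [-0.63  0.74  1.33  0.8   1.78 -0.76] 0.0
60 90 60 mouth [ 0.75 -0.22  0.62] [-0.63  0.74  1.33  0.8   1.78  0.29] 0.0
60 90 120 mouth [ 0.75 -0.65 -0.12] [-0.63  0.74  1.33  0.8   1.78  1.34] 0.0
60 90 -60 mouth [-0.75 -0.22  0.62] [-0.63  0.74  1.33  0.8   1.78 -1.81] 0.0
60 90 -120 mouth [-0.75 -0.65 -0.12] [-0.63  0.74  1.33  0.8   1.78 -2.85] 0.0
60 98 0 m
[... 2074 characters left out ...]
1.01  1.23  1.11  2.08  1.31] 0.0
90 90 -60 mouth [-0.87  0.    0.5 ] [-0.67  1.01  1.23  1.11  2.08 -1.83] 0.0
90 90 -120 mouth [-0.87 -0.   -0.5 ] [-0.67  1.01  1.23  1.11  2.08 -2.88] 0.0
90 98 0 mouth [0. 0. 1.] [-0.64  1.08  1.09  1.06  2.19 -0.77] 0.0
90 98 60 mouth [0.86 0.12 0.5 ] [-0.64  1.08  1.09  1.06  2.19  0.28] 0.0
90 98 120 mouth [ 0.86  0.12 -0.5 ] [-0.64  1.08  1.09  1.06  2.19  1.33] 0.0
90 98 -60 mouth [-0.86 -0.12  0.5 ] [-0.64  1.08  1.09  1.06  2.19 -1.81] 0.0
90 98 -120 mouth [-0.86 -0.12 -0.5 ] [-0.64  1.08  1.09  1.06  2.19 -2.86] 0.0
shift cm [  4.61  -8.33 -21.77] turn deg [44.82 -9.86  9.43] rows 6.6 joints [-1.05  0.19  1.61  0.1   1.59 -0.84] F [-0.6 -0.7 -0. ]
```

Call:
apply_moves(
  series=[
    [[0.6,-1.0,-2.6,5.6,-1.2,1.2,8.5],[0.6,-1.0,-2.6,5.6,-1.2,1.2,8.5],[0.6,-1.0,-2.6,5.6,-1.2,1.2,8.5],[0.6,-1.0,-2.6,5.6,-1.2,1.2,8.5],[0.6,-1.0,-2.6,5.6,-1.2,1.2,8.5],[0.6,-1.0,-2.6,5.6,-1.2,1.2,8.5],[0.6,-1.0,-2.6,5.6,-1.2,1.2,8.5],[0.4,-1.0,-2.6,5.6,-1.2,1.2,8.5]],
  ],
)

```text
clock: 2.53
position: [0.4236, -0.4749, 0.1954]
tcp_rot: [-1.583, -1.581, -0.909]
force: [0.1, -0.2, -0.3]
width: 0.0849
```

```bash
python3 - <<'E'
from kin import *
log(); p,e,o=fit(); print(p.round(4),e)
G=np.array([.424,-.2385,.05]);T=tool(60);t=T.as_matrix()[:,2]
delta(G-.275*t,T); delta(G-.155*t,T)
a=crop("side",280,90,480,240,4,"s2.png");
E
```

```text
[0.3134 0.4382 0.5145 0.1455 0.1178 0.0855] 2.2772552633609777e-06
shift cm [ 0.04 -0.18 -0.79] turn deg [ 0.   -0.27 -0.09] rows 0.2 joints [-1.12  0.84  1.26  0.43  2.   -1.14] F [ 0.1 -0.2 -0.3]
shift cm [ 0.04 10.22 -6.79] turn deg [ 0.   -0.27 -0.09] rows 3.0 joints [-1.12  0.84  1.26  0.43  2.   -1.14] F [ 0.1 -0.2 -0.3]
```

View pics/s2.png

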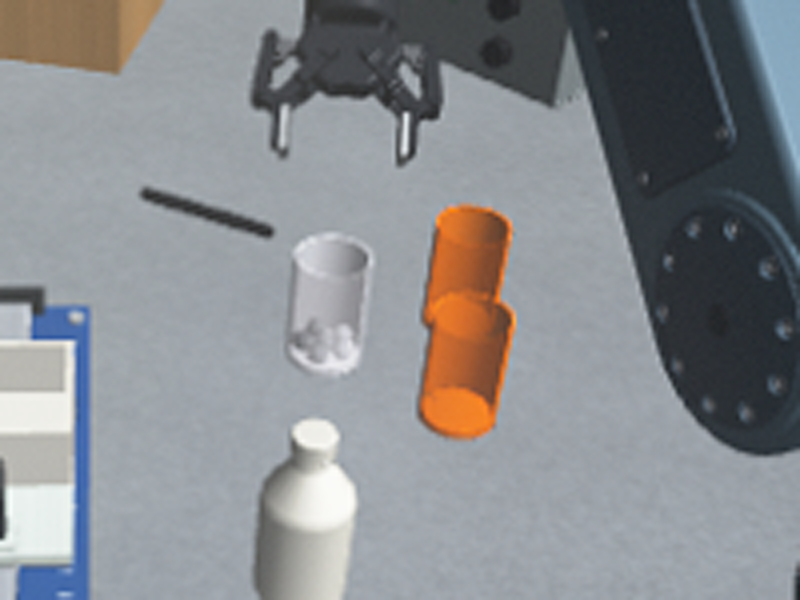

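Call:
apply_moves(
  series=[
    [[0,1.7,-1.12,0,0,0,8.5],[0,1.7,-1.12,0,0,0,8.5],[0,1.7,-1.12,0,0,0,8.5],[0,1.7,-1.12,0,0,0,8.5],[0,1.7,-1.12,0,0,0,8.5],[0,1.55,-1.05,0,0,0,8.5],[0,0,0,0,0,0,8.5],[0,0,0,0,0,0,8.5]],
  ],
)

```text
clock: 3.25
position: [0.4234, -0.3733, 0.1307]
tcp_rot: [-1.587, -1.583, -0.904]
force: [-0.6, -0.2, 1.3]
width: 0.0852
```

```bash
python3 - <<'E'
from kin import *
log()
G=np.array([.424,-.2385,.05]);T=tool(60);t=T.as_matrix()[:,2]
delta(G-.155*t,T)
a=crop("side",310,110,430,200,6,"s3.png");
E
```

```text
shift cm [ 0.06  0.06 -0.32] turn deg [ 0.27 -0.4  -0.11] rows 0.1 joints [-1.05  0.82  1.49  0.45  1.79 -1.18] F [-0.6 -0.2  1.3]
```

View pics/s3.png

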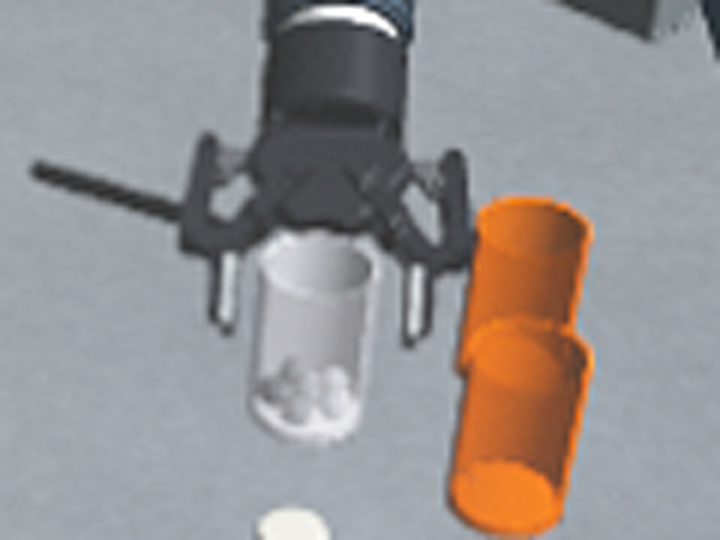

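Call:
apply_moves(
  series=[
    [[0,0,0,0,0,0,5.4],[0,0,0,0,0,0,5.4],[0,0,0,0,0,0,5.4],[0,0,0,0,0,0,5.4],[0,0,0,0,0,0,5.4],[0,0,0,0,0,0,5.4],[0,0,0,0,0,0,5.4],[0,0,0,0,0,0,5.4]],
  ],
  squeeze=50,
)

```text
clock: 3.97
position: [0.4235, -0.3751, 0.1313]
tcp_rot: [-1.589, -1.584, -0.906]
force: [0.7, -3.8, 6.1]
width: 0.0559
```

```bash
python3 - <<'E'
from kin import *
log()
print(bot.sense()["width"],bot.sense()["force"])
a=crop("side",310,110,430,200,6,"s4.png");
E
```

```text
0.05592736465201537 [ 0.65064627 -3.79851452  6.1270321 ]
```

View pics/s4.png

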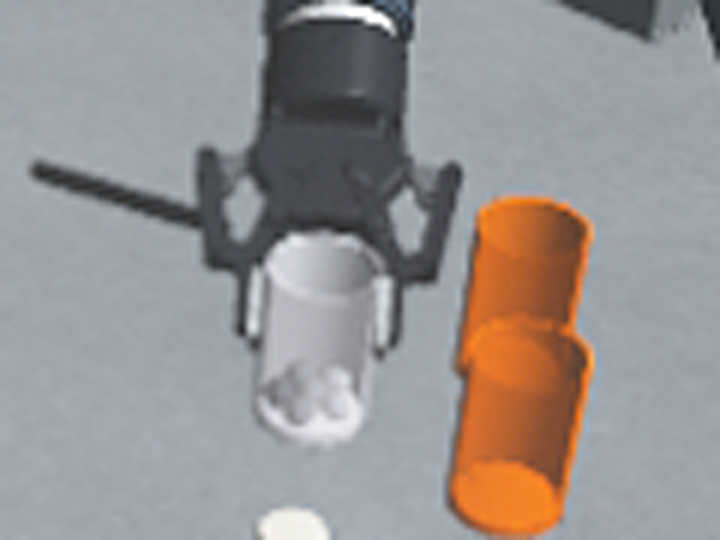

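Call:
apply_moves(
  series=[
    [[0,0,0.5,0,0,0,5.4],[0,0,1.0,0,0,0,5.4],[0,0,1.8,0,0,0,5.4],[0,0,2.5,0,0,0,5.4],[0,0,2.5,0,0,0,5.4],[0,0,2.2,0,0,0,5.4],[0,0,1.5,0,0,0,5.4],[0,0,0.7,0,0,0,5.4]],
  ],
)

```text
clock: 4.68
position: [0.4235, -0.3741, 0.2597]
tcp_rot: [-1.588, -1.586, -0.905]
force: [-0.3, -0.3, -3.6]
width: 0.0554
```

```bash
python3 - <<'E'
from kin import *
log(); p,e,o=fit(); print(p.round(4),e)
s=bot.sense(); print(s["width"],s["force"],R.from_rotvec(s["tcp_rot"]).as_matrix().round(3).tolist(),s["position"])
a=crop("side",310,70,430,160,6,"s5.png");
rail=np.array([.63205,-.01629,0]); Rz=R.from_euler('z',.13995)
pan=Rz.apply([0,-.042,0])+rail
# hover over pan: rail-aligned, phi 60 then roll
for phi in (60,75,90):
  T=tool(phi,98); t=T.as_matrix()[:,2]
  for z in(.20,):
    P=pan+[0,0,z]-.155*t; delta(P,T)
E
```

```text
[0.3134 0.4382 0.5145 0.1455 0.1178 0.0855] 2.4140134149974735e-06
0.05539077190162694 [-0.31619389 -0.28067898 -3.56114737] [[0.004, 1.0, -0.003], [0.506, 0.001, 0.863], [0.863, -0.005, -0.506]] [ 0.42350583 -0.37405261  0.25971398]
shift cm [23.3  18.34  1.76] turn deg [ 0.43 -0.23  7.93] rows 7.2 joints [-1.05  0.61  1.51  0.48  1.96 -1.09] F [ 0.5 -0.4 -0.4]
shift cm [23.51 16.8  -1.98] turn deg [15.4   0.83  7.85] rows 7.1 joints [-1.05  0.61  1.51  0.48  1.96 -1.09] F [ 0.5 -0.4 -0.4]
shift cm [23.59 16.28 -5.99] turn deg [30.37  1.89  7.67] rows 7.1 joints [-1.05  0.61  1.51  0.48  1.96 -1.09] F [ 0.5 -0.4 -0.4]
```

View pics/s5.png

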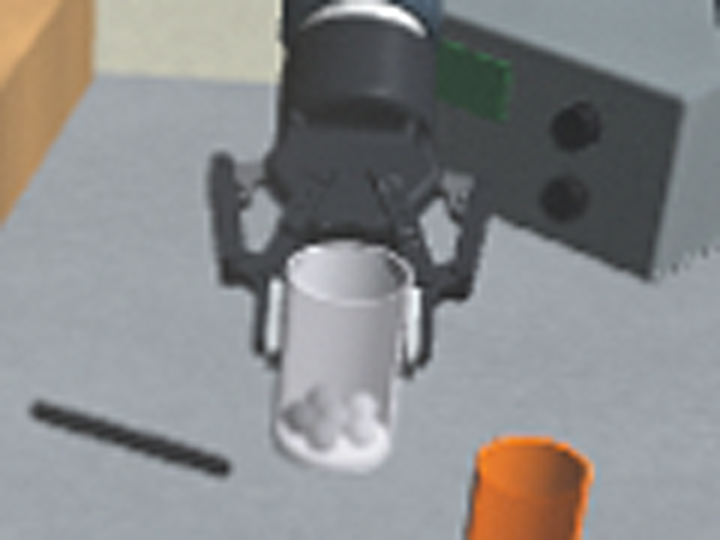

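```bash
cat > plan.py <<'E'
from kin import *
p,e,o=fit()
s=bot.sense(); qn=s["joint_pos"]; R0=R.from_rotvec(s["tcp_rot"])
rail=np.array([.63205,-.01629,0]); Rz=R.from_euler('z',.13995); pan=Rz.apply([0,-.042,0])+rail
bt=R0.inv().apply([0,0,1]) # beaker axis in tool
print("bt",bt)
hg=.052
def lip(Rt): # offset of lowest point of mouth from G
    m=Rt.apply(bt); dn=np.array([0,0,-1])-m*(-m[2]); dn/=np.linalg.norm(dn)+1e-9
    return m*(.09-hg)+dn*.026, m
corn=np.array([[x,y,-.054-z] for x in(-.043,.043) for y in(-.043,.043) for z in(0,.1)]+[[x,y,.018] for x in(-.011,.011) for y in(-.045,.045)]+[[.011,y,-.05] for y in(-.06,.06)])
if __name__=="__main__":
    best=[]
    for psi in range(0,360,15):
      for al in range(-90,91,15):
        for beta in (35,):
            pr=np.radians(psi)+.14; b=np.radians(beta)
            m=np.array([np.cos(pr)*np.cos(b),np.sin(pr)*np.cos(b),-np.sin(b)])
            # Rt = spin about m by free angle * base
            B,_=R.align_vectors([m],[bt])
            for spin in range(0,360,20):
                Rt=R.from_rotvec(m*np.radians(spin))*B
                if al!=0: continue
                L,_=lip(Rt); zc=Rt.apply(corn)[:,2].min()
                low=min(L[2],zc)
                if zc<L[2]-.02: continue
                G=pan+[0,0,0]-[L[0],L[1],0]; G[2]=.09+.03-low
                P=G-Rt.apply([0,0,.155]); 
                if np.hypot(*P[:2])>.95: continue
                q,er=ik(P,Rt,qn,p)
                if er>2e-3: continue
                mar=np.minimum(q-LO,HI-q)[[0,1,2,3,4,5]].min()
                best.append((mar,psi,spin,zc-L[2],P.round(3),q.round(2),Rt.as_matrix()[:,2].round(2),round(np.abs(q-qn).max(),2)))
    best.sort(key=lambda r:r[-1])
    for r in best[:25]: print(r)
E
python3 plan.py
```

```text
bt [ 0.86242343 -0.00450014 -0.50616754]
(np.float64(0.27654958753541325), 60, 180, np.float64(-0.0010754593792642944), array([0.758, 0.009, 0.203]), array([-0.04,  1.19,  0.68, -0.86,  2.32,  0.15]), array([-0.81, -0.53, -0.25]), np.float64(1.34))
(np.float64(0.18130886673761248), 75, 160, np.float64(0.005243790180088387), array([0.721, 0.046, 0.212]), array([ 0.05,  1.02,  0.97, -0.96,  1.99,  0.2 ]), array([-0.55, -0.78, -0.31]), np.float64(1.44))
(np.float64(0.2746388169889782), 45, 180, np.float64(0.005961699339980413), array([ 0.761, -0.007,  0.213]), array([-0.07,  1.18,  0.66, -0.73,  2.36,  0.38]), array([-0.85, -0.41, -0.32]), np.float64(1.47))
(np.float64(0.018803548923845614), 60, 200, np.float64(-0.014384840756468356), array([ 0.778, -0.022,  0.187]), array([-0.1 ,  1.37,  0.45, -0.99,  2.61, -0.17]), array([-0.94, -0.33, -0.06]), np.float64(1.47))
(np.float64(0.2681048390834204), 60, 160, np.float64(0.013118280029581743), array([0.726, 0.036, 0.221]), array([ 0.03,  1.01,  0.94, -0.87,  2.03,  0.39]), array([-0.61, -0.7 , -0.37]), np.float64(1.48))
(np.float64(0.1285212
[... 3417 characters left out ...]
 0.61, -0.35,  2.45,  1.12]), array([-0.91, -0.06, -0.41]), np.float64(2.21))
(np.float64(0.26348189206148653), 15, 140, np.float64(0.007962662134369004), array([0.721, 0.044, 0.215]), array([ 0.03,  1.03,  0.94, -0.88,  2.07,  1.13]), array([-0.63, -0.7 , -0.34]), np.float64(2.22))
(np.float64(0.41074168380827647), 240, 320, np.float64(-0.01596366697626852), array([ 0.496, -0.09 ,  0.184]), array([-0.67,  0.53,  2.17,  2.1 ,  1.3 ,  1.13]), array([ 0.95,  0.31, -0.03]), np.float64(2.22))
(np.float64(0.3027578829324016), 0, 160, np.float64(0.016165744280924616), array([ 0.754, -0.005,  0.224]), array([-0.08,  1.13,  0.7 , -0.62,  2.33,  1.16]), array([-0.85, -0.35, -0.39]), np.float64(2.25))
```

```bash
cat > p2.py <<'E'
from plan import *
for phi in(55,65,75,85):
  for az in (98,120,75):
   T=tool(phi,az)
   for roll in(120,135,150,165,-135,-150):
    Rt=T*R.from_euler('z',roll,degrees=True); L,m=lip(Rt); zc=Rt.apply(corn)[:,2].min(); be=np.degrees(np.arcsin(-m[2]))
    if be<22: continue
    G=pan-[L[0],L[1],0]; G[2]=.09+.02-min(L[2],zc); P=G-Rt.apply([0,0,.155]); q,er=ik(P,Rt,qn,p)
    print(phi,az,roll,"beta",round(be),"lipz",(G+L)[2].round(3),"zc",(G[2]+zc).round(3),"m",m.round(2),"L",L.round(3),"P",P.round(3),q.round(2),round(er,3))
E
python3 p2.py
```

```text
bt [ 0.86242343 -0.00450014 -0.50616754]
55 98 165 beta 23 lipz 0.11 zc 0.12 m [ 0.35 -0.85 -0.39] L [ 0.009 -0.023 -0.039] P [ 0.646 -0.161  0.238] [-0.56  0.74  1.32  0.69  1.77  2.07] 0.0
55 120 165 beta 23 lipz 0.11 zc 0.12 m [ 0.64 -0.66 -0.39] L [ 0.017 -0.018 -0.039] P [ 0.684 -0.15   0.238] [-0.48  0.87  1.1   0.51  2.    1.89] 0.0
55 75 165 beta 23 lipz 0.11 zc 0.12 m [-0.01 -0.92 -0.39] L [-0.    -0.025 -0.039] P [ 0.605 -0.156  0.238] [-0.63  0.59  1.57  0.87  1.5   2.2 ] 0.0
65 98 150 beta 27 lipz 0.11 zc 0.114 m [ 0.54 -0.71 -0.46] L [ 0.013 -0.017 -0.041] P [ 0.644 -0.18   0.216] [-0.6   0.82  1.28  0.78  1.89  1.78] 0.0
65 98 165 beta 33 lipz 0.11 zc 0.125 m [ 0.34 -0.77 -0.54] L [ 0.007 -0.016 -0.042] P [ 0.65  -0.181  0.218] [-0.6   0.83  1.26  0.79  1.89  2.06] 0.0
65 98 -150 beta 28 lipz 0.11 zc 0.114 m [-0.32 -0.83 -0.47] L [-0.008 -0.02  -0.041] P [ 0.665 -0.177  0.216] [-0.57  0.88  1.17  0.85  1.93 -3.12] 0.26
65 120 150 beta 27 lipz 0.11 zc 0.114 m [ 0.76 -0.45 -0.46] L [ 0.019 -0.011 -0.041] P [ 0.689 -0.168  0.216] [-0.5   0.97  1.02  0.59  2.14  1.64] 0.0
6
[... 5089 characters left out ...]
 [ 0.009 -0.014 -0.043] P [ 0.589 -0.193  0.179] [-0.73  0.83  1.51  1.17  1.84  1.52] 0.0
85 75 150 beta 44 lipz 0.119 zc 0.11 m [ 0.27 -0.66 -0.7 ] L [ 0.003 -0.008 -0.045] P [ 0.594 -0.199  0.177] [-0.73  0.84  1.49  1.18  1.84  1.79] 0.0
85 75 165 beta 52 lipz 0.112 zc 0.11 m [ 0.07 -0.62 -0.78] L [ 0.    -0.003 -0.046] P [ 0.598 -0.204  0.171] [-0.73  0.86  1.47  1.17  1.84  2.05] 0.0
85 75 -135 beta 35 lipz 0.123 zc 0.11 m [-0.73 -0.38 -0.57] L [-0.015 -0.008 -0.043] P [ 0.613 -0.199  0.179] [-0.71  0.86  1.44  1.2   1.84 -3.12] 0.034
85 75 -150 beta 45 lipz 0.119 zc 0.11 m [-0.56 -0.44 -0.7 ] L [-0.007 -0.005 -0.045] P [ 0.605 -0.202  0.177] [-0.71  0.86  1.41  1.21  1.86 -3.12] 0.271
```

```bash
cat > p3.py <<'E'
from plan import *
T=tool(80,98); Rf=T*R.from_euler('z',130,degrees=True); L,m=lip(Rf)
zc=min((T*R.from_euler('z',r,degrees=True)).apply(corn)[:,2].min() for r in range(0,150,10))
h=m.copy();h[2]=0;h/=np.linalg.norm(h)
G=pan-[L[0],L[1],0]-.015*h; G[2]=.09+.018-min(zc,L[2]); P=G-T.apply([0,0,.155])
print("G",G,"P",P,"lip",G+L,"zc",zc,L[2],"m",m)
for r in range(0,151,15):
    Rt=T*R.from_euler('z',r,degrees=True);L,m=lip(Rt);q,er=ik(P,Rt,qn,p);print(r,m.round(2),(G+L-pan).round(3),q.round(2),round(er,4))
print("t",T.as_matrix()[:,2]); delta(P,T)
E
python3 p3.py
```

```text
bt [ 0.86242343 -0.00450014 -0.50616754]
G [ 0.6071565  -0.03726039  0.15938948] P [ 0.62840061 -0.18842006  0.18630495] lip [ 0.62544999 -0.04952594  0.11895552] zc -0.05138948052852192 -0.04043395636014385 m [ 0.73977827 -0.49601177 -0.45464319]
0 [ 0.04 -0.35  0.94] [-0.026 -0.017  0.186] [-0.63  0.92  1.27  0.92  2.05 -0.85] 0.0
15 [ 0.27 -0.32  0.91] [-0.006 -0.01   0.183] [-0.63  0.92  1.27  0.92  2.05 -0.59] 0.0
30 [ 0.47 -0.31  0.83] [ 0.005 -0.003  0.176] [-0.63  0.92  1.27  0.92  2.05 -0.33] 0.0
45 [ 0.66 -0.3   0.69] [0.01  0.002 0.167] [-0.63  0.92  1.27  0.92  2.05 -0.07] 0.0
60 [ 0.8  -0.32  0.52] [0.012 0.004 0.157] [-0.63  0.92  1.27  0.92  2.05  0.19] 0.0
75 [ 0.89 -0.34  0.31] [0.011 0.005 0.147] [-0.63  0.92  1.27  0.92  2.05  0.45] 0.0
90 [ 0.92 -0.37  0.09] [0.007 0.006 0.137] [-0.63  0.92  1.27  0.92  2.05  0.72] 0.0
105 [ 0.9  -0.42 -0.13] [0.    0.006 0.129] [-0.63  0.92  1.27  0.92  2.05  0.98] 0.0
120 [ 0.82 -0.46 -0.33] [-0.007  0.007  0.122] [-0.63  0.92  1.27  0.92  2.05  1.24] 0.0
135 [ 0.69 -0.51 -0.51] [-0.015  0.009  0.118] [-0.63  0.92  1.27  0.92  2.05  1.5 ] 0.0
150 [ 0.52 -0.56 -0.65] [-0.022  0.012  0.115] [-0.63  0.92  1.27  0.92  2.05  1.76] 0.0
t [-0.13705875  0.97522367 -0.17364818]
shift cm [20.48 18.58 -7.36] turn deg [20.39  1.18  7.8 ] rows 7.0 joints [-1.05  0.61  1.51  0.48  1.96 -1.09] F [ 0.5 -0.4 -0.4]
```

Call:
apply_moves(
  series=[
    [[1.2,1.2,-0.2,1.3,0.1,0.5,5.4],[2.2,2.1,-0.3,2.5,0.1,1.0,5.4],[3.0,2.9,-0.4,3.2,0.2,1.2,5.4],[3.2,3.1,-0.4,3.3,0.2,1.3,5.4],[3.2,3.1,-0.4,3.3,0.2,1.3,5.4],[3.0,2.9,-0.3,3.2,0.2,1.2,5.4],[2.2,2.1,-0.2,2.3,0.1,0.9,5.4],[1.3,1.2,-0.2,1.3,0.1,0.4,5.4]],
  ],
)

```text
clock: 5.4
position: [0.613, -0.1886, 0.2314]
tcp_rot: [-1.217, -1.401, -1.024]
force: [-0.9, -0.1, -1.6]
width: 0.0561
```

```bash
python3 - <<'E'
from kin import *
log(); delta([.6164,-.1884,.1863],tool(80,98)); s=bot.sense(); print(s["width"],s["clock"])
a=crop("side",230,120,380,240,5,"s6.png");
E
```

```text
shift cm [ 0.34  0.02 -4.51] turn deg [-0.38 -0.29 -0.23] rows 1.1 joints [-0.65  0.83  1.33  0.92  2.09 -0.83] F [-0.9 -0.1 -1.6]
0.056120363337403036 5.4
```

View pics/s6.png

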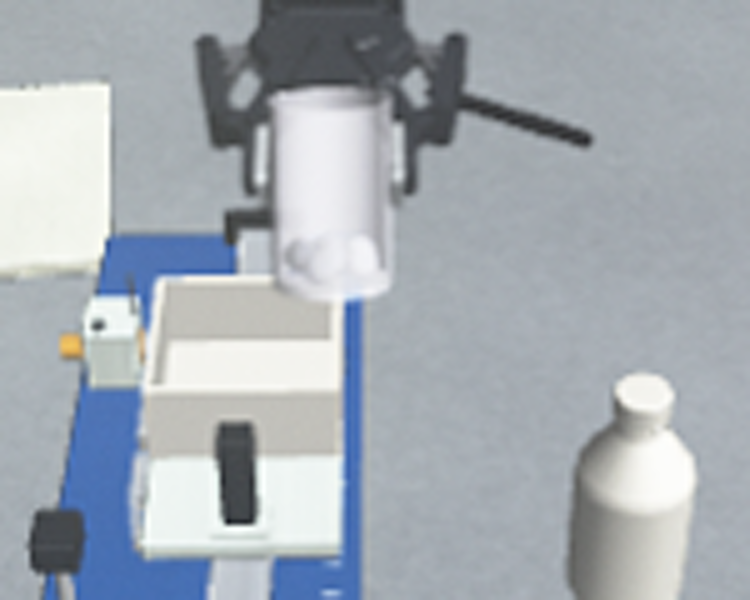

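Call:
apply_moves(
  series=[
    [[0,0,-0.6,-0.96,6.8,-1.2,5.4],[0,0,-0.6,-0.96,6.8,-1.2,5.4],[0,0,-0.6,-0.96,6.8,-1.2,5.4],[0,0,-0.6,-0.96,6.8,-1.2,5.4],[0,0,-0.6,-0.96,6.8,-1.2,5.4],[0,0,-0.6,-0.96,6.8,-1.2,5.4],[0,0,-0.5,-0.96,6.8,-1.2,5.4],[0,0,-0.4,-0.96,6.8,-1.2,5.4]],
  ],
)

```text
clock: 6.12
position: [0.6108, -0.1921, 0.1867]
tcp_rot: [-1.639, -0.622, -0.328]
force: [0.9, 0.4, -1.4]
width: 0.0558
```

```bash
python3 - <<'E'
from kin import *
s=log(); print(s["width"],s["clock"])
T=tool(80,98); w=(T.inv()*R.from_rotvec(s["tcp_rot"])).as_rotvec(degrees=True);print("roll",w, s["position"])
a=crop("side",230,120,380,240,5,"s7.png");b=crop("top",280,100,380,190,5,"t7.png")
E
```

```text
0.05584873555769364 6.1167
roll [ 0.06805018  0.21712925 56.36477087] [ 0.61081695 -0.19212035  0.18665262]
```

View pics/s7.png

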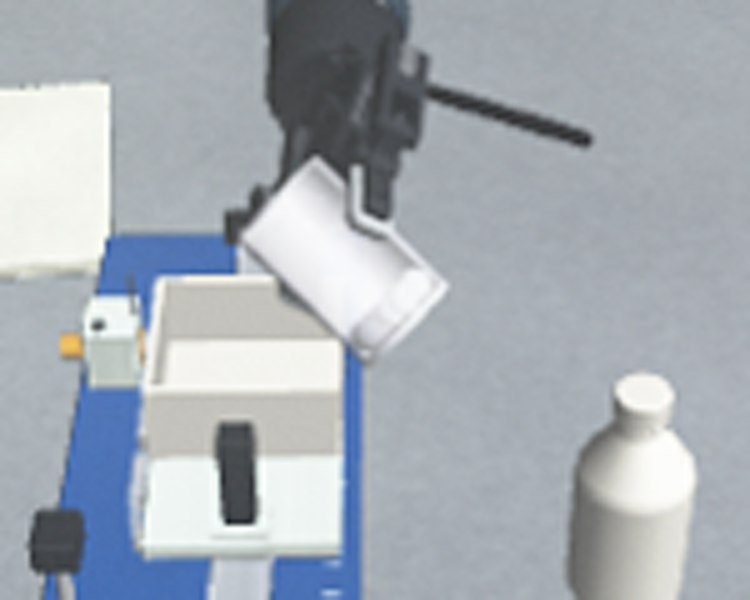

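View pics/t7.png

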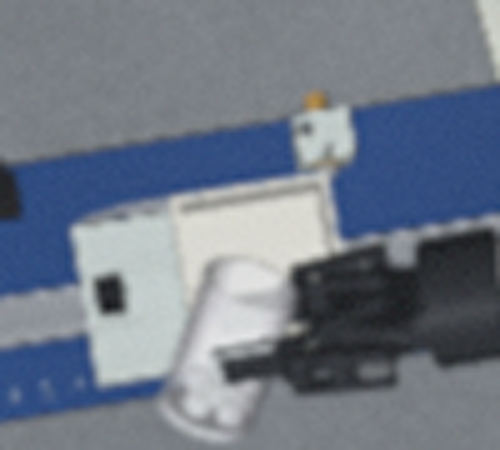

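Call:
apply_moves(
  series=[
    [[0,0,0,-0.8,5.85,-1.04,5.4],[0,0,0,-0.8,5.85,-1.04,5.4],[0,0,0,-0.7,4.9,-0.87,5.4],[0,0,0,-0.7,4.9,-0.87,5.4],[0,0,0,-0.55,3.9,-0.7,5.4],[0,0,0,-0.4,2.9,-0.5,5.4],[0,0,0,-0.4,2.9,-0.5,5.4],[0,0,0,-0.4,2.9,-0.5,5.4]],
  ],
)

```text
clock: 6.88
position: [0.6113, -0.1923, 0.1882]
tcp_rot: [-1.741, -0.109, 0.111]
force: [0.6, 0.2, -1.6]
width: 0.0557
```

Call:
apply_moves(
  series=[
    [[0,0,0,-0.3,1.95,-0.35,5.4],[0,0,0,-0.3,1.95,-0.35,5.4],[0,0,0,-0.3,1.95,-0.35,5.4],[0,0,0,-0.3,1.95,-0.35,5.4],[0,0,0,-0.3,1.95,-0.35,5.4],[0,0,0,-0.3,1.95,-0.35,5.4],[0,0,0,-0.3,1.95,-0.35,5.4],[0,0,0,-0.3,1.95,-0.35,5.4]],
  ],
)

```text
clock: 7.55
position: [0.6113, -0.1923, 0.1882]
tcp_rot: [-1.752, 0.135, 0.314]
force: [0.4, 0.5, -1.4]
width: 0.0555
```

```bash
cat > st.py <<'E'
from kin import *
import sys
s=log(); print(s["width"],s["clock"],s["force"].round(1))
T=tool(80,98); w=(T.inv()*R.from_rotvec(s["tcp_rot"])).as_rotvec(degrees=True);print("roll",w.round(1), s["position"].round(4))
k=sys.argv[1]
a=crop("side",230,120,380,240,5,f"s{k}.png");b=crop("top",280,100,380,190,5,f"t{k}.png")
A=cv2.imread(f"pics/s{k}.png");B=cv2.imread(f"pics/t{k}.png")
A=cv2.resize(A,(400,320));B=cv2.resize(B,(356,320)); cv2.imwrite(f"pics/b{k}.png",np.hstack([A,B]))
E
python3 st.py 8
```

```text
0.05545039936205098 7.55 [ 0.4  0.5 -1.4]
roll [ -0.2   0.  106.7] [ 0.6113 -0.1923  0.1882]
```

View pics/b8.png

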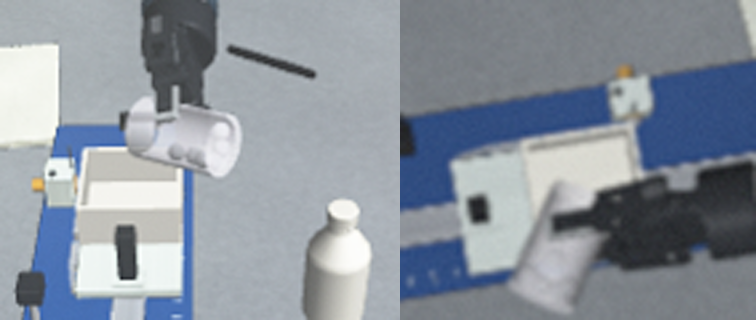

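Call:
apply_moves(
  series=[
    [[0,0,0,-0.15,0.98,-0.17,5.4],[0,0,0,-0.15,0.98,-0.17,5.4],[0,0,0,-0.15,0.98,-0.17,5.4],[0,0,0,-0.15,0.98,-0.17,5.4],[0,0,0,-0.15,0.98,-0.17,5.4],[0,0,0,-0.15,0.98,-0.17,5.4],[0,0,0,-0.15,0.98,-0.17,5.4],[0,0,0,-0.15,0.98,-0.17,5.4]],
  ],
)

```text
clock: 8.32
position: [0.6116, -0.1923, 0.1889]
tcp_rot: [-1.748, 0.262, 0.419]
force: [-0.2, -0.2, -0.4]
width: 0.0557
```

```bash
python3 st.py 9
```

```text
0.055653271618953434 8.3167 [-0.2 -0.2 -0.4]
roll [-2.00e-01 -1.00e-01  1.15e+02] [ 0.6116 -0.1923  0.1889]
```

View pics/b9.png

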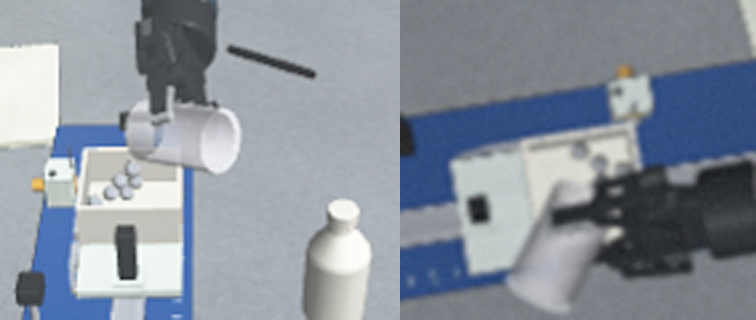

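```bash
python3 - <<'E'
from h import *
crop("side",255,150,330,215,9,"s10.png")
E
```

```text
(no output)
```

View pics/s10.png

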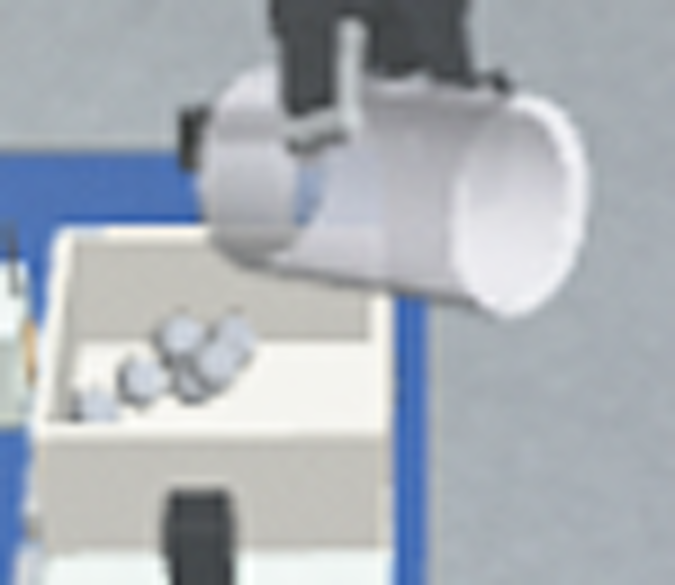

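Call:
apply_moves(
  series=[
    [[0,0,0.5,0.96,-6.8,1.2,5.4],[0,0,0.8,0.96,-6.8,1.2,5.4],[0,0,0.9,0.96,-6.8,1.2,5.4],[0,0,1.0,0.96,-6.8,1.2,5.4],[-0.5,-0.5,1.0,0.96,-6.8,1.2,5.4],[-1,-1,0.8,0.96,-6.8,1.2,5.4],[-1.5,-1.5,0.5,0.96,-6.8,1.2,5.4],[-2,-2,0,0.96,-6.8,1.2,5.4]],
  ],
)

```text
clock: 9.13
position: [0.5619, -0.2418, 0.2453]
tcp_rot: [-1.654, -0.59, -0.3]
force: [-0.8, 0.5, -0.9]
width: 0.0553
```

Call:
apply_moves(
  series=[
    [[-2,-2,0,0.96,-6.8,1.2,5.4],[-2,-2,0,0.96,-6.8,1.2,5.4],[-2,-2,0,0.96,-6.8,1.2,5.4],[-2,-2,0,0.96,-6.8,1.2,5.4],[-1.6,-1.6,0,0.96,-6.8,1.2,5.4],[-1.2,-1.2,0,0.96,-6.8,1.2,5.4],[-0.8,-0.8,0,0.96,-6.8,1.2,5.4],[-0.4,-0.4,0,0.8,-5.8,1.0,5.4]],
  ],
)

```text
clock: 9.8
position: [0.4404, -0.3638, 0.2439]
tcp_rot: [-1.265, -1.349, -0.985]
force: [-0.5, 0.2, -1.0]
width: 0.0556
```

```bash
cat > st2.py <<'E'
from kin import *
import sys
s=log(); print(s["width"],s["clock"],s["force"].round(1))
delta([.4235,-.374,.2597],R.from_rotvec([-1.589,-1.584,-.906])); delta([.4235,-.3751,.1313],R.from_rotvec([-1.589,-1.584,-.906]))
k=sys.argv[1]
a=crop("side",230,70,430,230,4,f"s{k}.png")
E
python3 st2.py 11
```

```text
0.055605505862883334 9.8 [-0.5  0.2 -1. ]
shift cm [-1.69 -1.02  1.58] turn deg [-20.3   -4.84  -6.16] rows 3.1 joints [-1.01  0.75  1.43  0.56  2.26 -1.04] F [-0.5  0.2 -1. ]
shift cm [ -1.69  -1.13 -11.26] turn deg [-20.3   -4.84  -6.16] rows 3.1 joints [-1.01  0.75  1.43  0.56  2.26 -1.04] F [-0.5  0.2 -1. ]
```

View pics/s11.png

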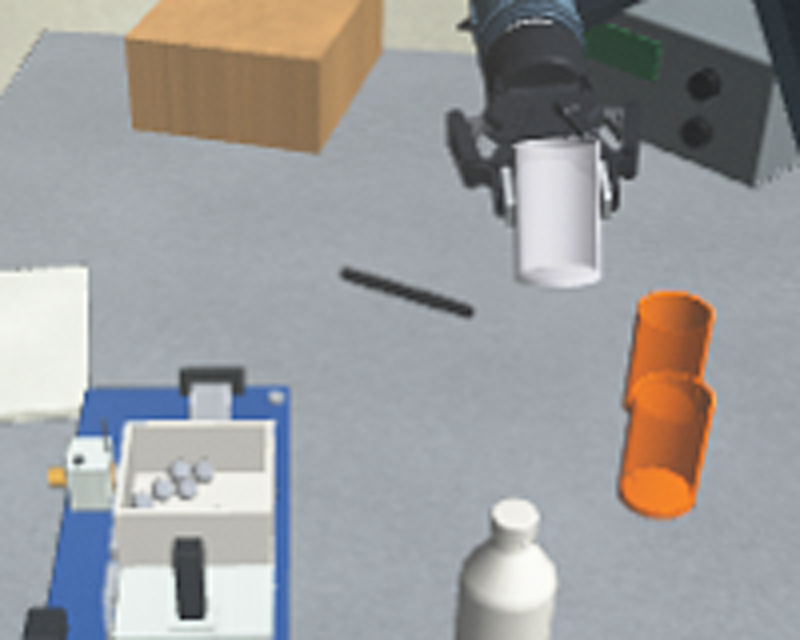

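Call:
apply_moves(
  series=[
    [[-0.42,-0.26,0.2,-5.1,-1.21,-1.54,5.4],[-0.42,-0.26,0.2,-5.1,-1.21,-1.54,5.4],[-0.42,-0.26,0,-5.1,-1.21,-1.54,5.4],[-0.42,-0.26,-0.8,-5.0,-1.21,-1.54,5.4],[0,0,-1.8,0,0,0,5.4],[0,0,-2.0,0,0,0,5.4],[0,0,-2.0,0,0,0,5.4],[0,0,-1.8,0,0,0,5.4]],
  ],
)

```text
clock: 10.52
position: [0.425, -0.3724, 0.1631]
tcp_rot: [-1.593, -1.577, -0.9]
force: [-0.3, 1.0, -1.5]
width: 0.0557
```

```bash
python3 st2.py 12; python3 -c "
from h import *
crop('side',250,170,300,205,14,'s12b.png')"
```

```text
0.05572098350803418 10.5167 [-0.3  1.  -1.5]
shift cm [-0.15 -0.16  9.66] turn deg [ 0.02 -0.47  0.15] rows 2.4 joints [-1.04  0.76  1.5   0.46  1.83 -1.15] F [-0.3  1.  -1.5]
shift cm [-0.15 -0.27 -3.18] turn deg [ 0.02 -0.47  0.15] rows 0.8 joints [-1.04  0.76  1.5   0.46  1.83 -1.15] F [-0.3  1.  -1.5]
```

View pics/s12.png

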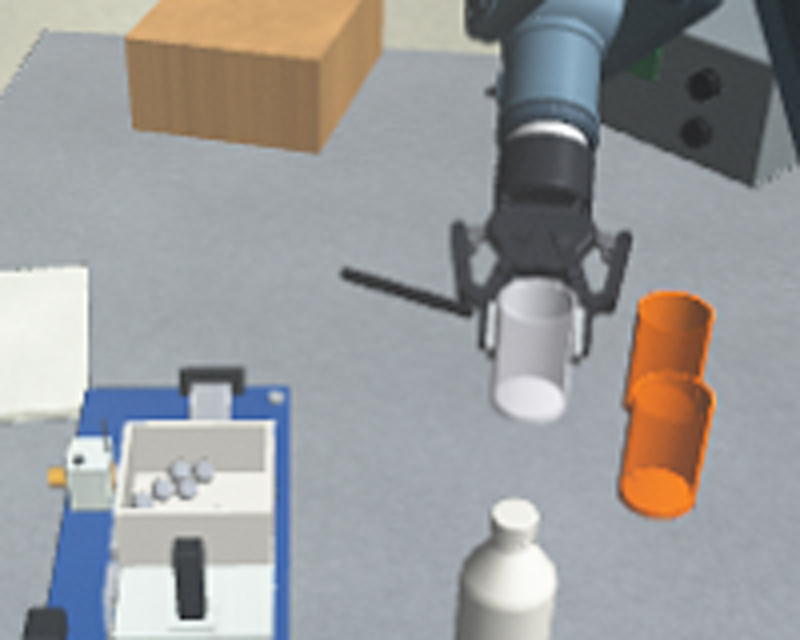

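View pics/s12b.png

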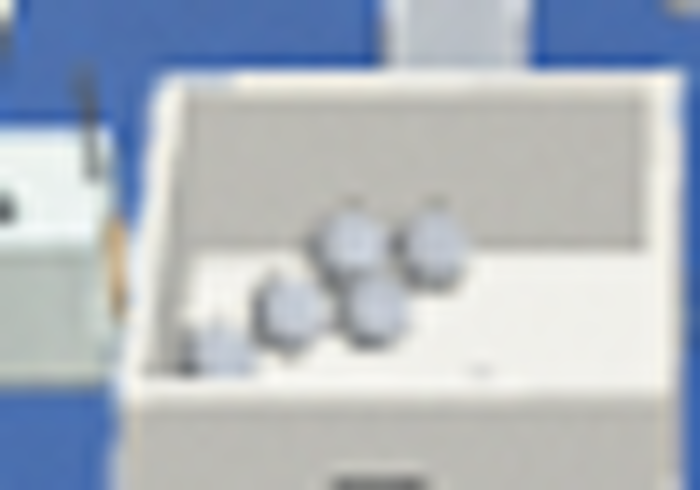

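```bash
python3 -c "
from h import *
crop('top',290,120,360,180,10,'t12.png')"
```

```text
(no output)
```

View pics/t12.png

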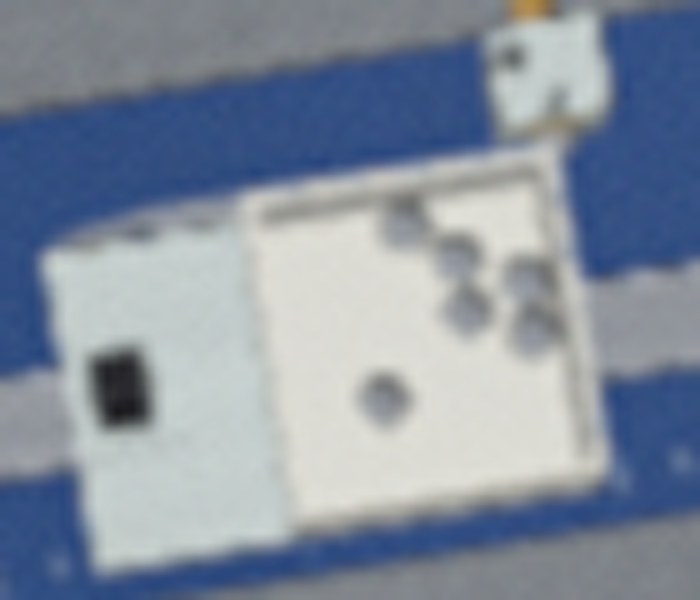

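Call:
apply_moves(
  series=[
    [[0,-0.1,-0.8,0,0,0,5.4],[0,-0.1,-0.8,0,0,0,5.4],[0,0,-0.6,0,0,0,5.4],[0,0,-0.4,0,0,0,5.4],[0,0,-0.2,0,0,0,5.4],[0,0,-0.15,0,0,0,5.4],[0,0,-0.1,0,0,0,5.4],[0,0,0,0,0,0,5.4]],
  ],
)

```text
clock: 11.33
position: [0.4248, -0.3747, 0.1333]
tcp_rot: [-1.592, -1.579, -0.901]
force: [-0.3, -0.1, -0.6]
width: 0.0558
```

```bash
python3 st2.py 13
```

```text
0.05582189048843942 11.3333 [-0.3 -0.1 -0.6]
shift cm [-0.13  0.07 12.64] turn deg [-0.   -0.37  0.08] rows 3.2 joints [-1.05  0.82  1.48  0.45  1.79 -1.17] F [-0.3 -0.1 -0.6]
shift cm [-0.13 -0.04 -0.2 ] turn deg [-0.   -0.37  0.08] rows 0.1 joints [-1.05  0.82  1.48  0.45  1.79 -1.17] F [-0.3 -0.1 -0.6]
```

View pics/s13.png

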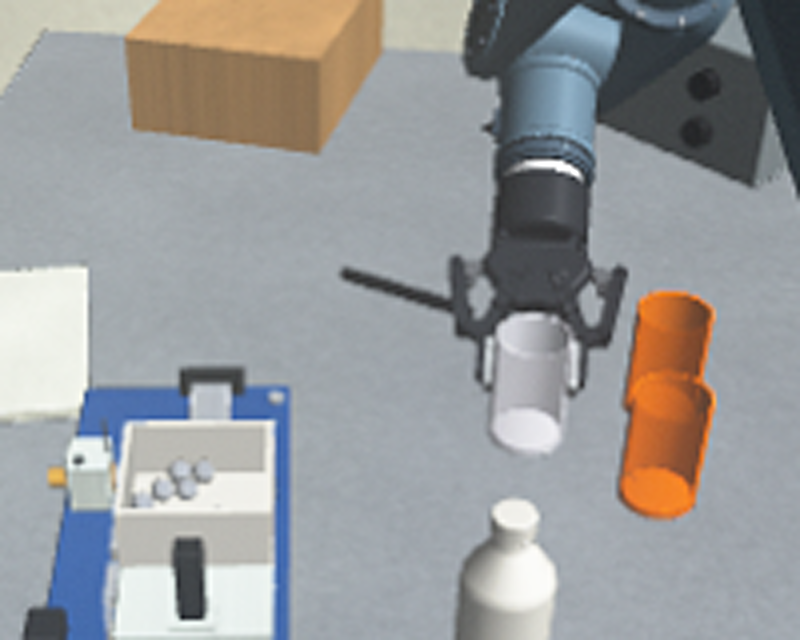

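Force still shows no contact, with about 2 mm to go, so I lower slowly until it touches.

Call:
apply_moves(
  series=[
    [[0,0,-0.08,0,0,0,5.4],[0,0,-0.08,0,0,0,5.4],[0,0,0,0,0,0,5.4],[0,0,0,0,0,0,5.4],[0,0,0,0,0,0,5.4],[0,0,0,0,0,0,5.4],[0,0,0,0,0,0,5.4],[0,0,0,0,0,0,5.4]],
  ],
)

```text
clock: 12.05
position: [0.4248, -0.3747, 0.1317]
tcp_rot: [-1.592, -1.579, -0.901]
force: [-0.2, 0.8, -0.5]
width: 0.0558
```

Call:
apply_moves(
  series=[
    [[0,0,-0.06,0,0,0,5.4],[0,0,-0.06,0,0,0,5.4],[0,0,0,0,0,0,5.4],[0,0,0,0,0,0,5.4],[0,0,0,0,0,0,5.4],[0,0,0,0,0,0,5.4],[0,0,0,0,0,0,5.4],[0,0,0,0,0,0,5.4]],
  ],
)

```text
clock: 12.72
position: [0.4248, -0.3749, 0.1313]
tcp_rot: [-1.59, -1.578, -0.902]
force: [-1.0, 0.2, 5.7]
width: 0.0558
```

Call:
apply_moves(
  series=[
    [[0,0,0,0,0,0,8.5],[0,0,0,0,0,0,8.5],[0,0,0,0,0,0,8.5],[0,0,0,0,0,0,8.5],[0,0,0,0,0,0,8.5],[0,0,0,0,0,0,8.5],[0,0,0,0,0,0,8.5],[0,0,0,0,0,0,8.5]],
  ],
)

```text
clock: 13.38
position: [0.4248, -0.3747, 0.1304]
tcp_rot: [-1.592, -1.579, -0.901]
force: [-0.5, -0.2, 0.6]
width: 0.0851
```

```bash
python3 st2.py 14
```

```text
0.08513519616388183 13.3833 [-0.5 -0.2  0.6]
shift cm [-0.13  0.07 12.93] turn deg [-0.01 -0.37  0.08] rows 3.2 joints [-1.05  0.82  1.48  0.45  1.79 -1.17] F [-0.5 -0.2  0.6]
shift cm [-0.13 -0.04  0.09] turn deg [-0.01 -0.37  0.08] rows 0.1 joints [-1.05  0.82  1.48  0.45  1.79 -1.17] F [-0.5 -0.2  0.6]
```

View pics/s14.png

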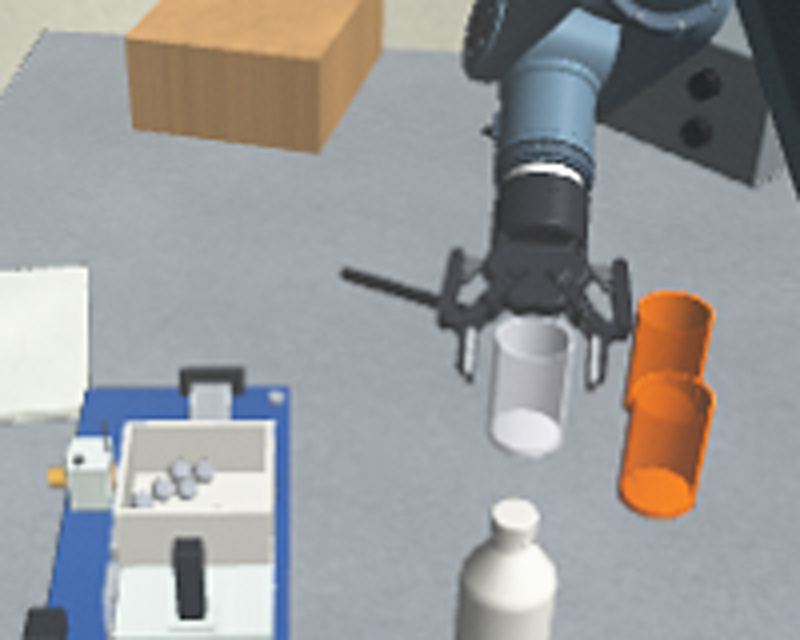

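Call:
apply_moves(
  series=[
    [[0,-0.9,0.52,0,0,0,8.5],[0,-1.7,1.0,0,0,0,8.5],[0,-2.4,1.4,0,0,0,8.5],[0,-2.4,1.4,0,0,0,8.5],[0,-2.2,1.6,0,0,0,8.5],[0,-1.2,2.5,0,0,0,8.5],[0,-0.5,3.2,0,0,0,8.5],[0,0,3.4,0,0,0,8.5]],
  ],
)

```text
clock: 14.1
position: [0.4239, -0.4894, 0.2814]
tcp_rot: [-1.593, -1.577, -0.901]
force: [-0.4, -0.0, 0.5]
width: 0.085
```

```bash
cat > p4.py <<'E'
from kin import *
p,e,o=fit(); s=bot.sense(); qn=s["joint_pos"]
rail=np.array([.63205,-.01629,0]); th=.13995; Rz=R.from_euler('z',th); W=lambda v:Rz.apply(v)+rail
def down(sg):
    y=sg*np.array([-np.sin(th),np.cos(th),0]); z=np.array([0,0,-1.]); return R.from_matrix(np.stack([np.cross(y,z),y,z],1))
if __name__=="__main__":
  for sg in(1,-1):
    for yl in(.0503,-.037):
      for g in(.2,.078):
        P=W([0,yl,g+.155]); q,er=ik(P,down(sg),qn,p); print(sg,yl,g,P.round(4),q.round(2),round(er,4))
    delta(W([0,.0503,.2+.155]),down(sg))
E
python3 p4.py; python3 st2.py 15; python3 - <<'E'
from h import *
crop('top',235,110,435,270,4,'t15.png'); crop('side',225,160,325,240,8,'s15b.png')
E
```

```text
1 0.0503 0.2 [0.625  0.0335 0.355 ] [-0.14  0.34  1.52  0.    1.29 -1.85] 0.0
1 0.0503 0.078 [0.625  0.0335 0.233 ] [-0.14  0.49  1.59  0.    1.07 -1.85] 0.0
1 -0.037 0.2 [ 0.6372 -0.0529  0.355 ] [-0.27  0.37  1.48  0.    1.3  -1.98] 0.0
1 -0.037 0.078 [ 0.6372 -0.0529  0.233 ] [-0.27  0.51  1.55 -0.    1.08 -1.98] 0.0
shift cm [20.11 52.29  7.36] turn deg [-43.54 -51.01  88.6 ] rows 15.7 joints [-1.13  0.75  1.23  0.45  2.12 -1.08] F [-0.4 -0.   0.5]
-1 0.0503 0.2 [0.625  0.0335 0.355 ] [-0.14  0.34  1.52  0.    1.29  1.3 ] 0.0
-1 0.0503 0.078 [0.625  0.0335 0.233 ] [-0.14  0.49  1.59  0.    1.07  1.3 ] 0.0
-1 -0.037 0.2 [ 0.6372 -0.0529  0.355 ] [-0.27  0.37  1.48  0.    1.3   1.16] 0.0
-1 -0.037 0.078 [ 0.6372 -0.0529  0.233 ] [-0.27  0.51  1.55  0.    1.08  1.16] 0.0
shift cm [20.11 52.29  7.36] turn deg [-49.13  41.94 -73.39] rows 13.8 joints [-1.13  0.75  1.23  0.45  2.12 -1.08] F [-0.4 -0.   0.5]
0.08503175833719084 14.1 [-0.4 -0.   0.5]
shift cm [-0.04 11.54 -2.17] turn deg [-0.04 -0.41  0.17] rows 2.9 joints [-1.13  0.75  1.23  0.45  2.12 -1.08] F [-0.4 -0.   0.5]
shift cm [ -0.04  11.43 -15.01] turn deg [-0.04 -0.41  0.17] rows 4.6 joints [-1.13  0.75  1.23  0.45  2.12 -1.08] F [-0.4 -0.   0.5]
```

View pics/s15.png

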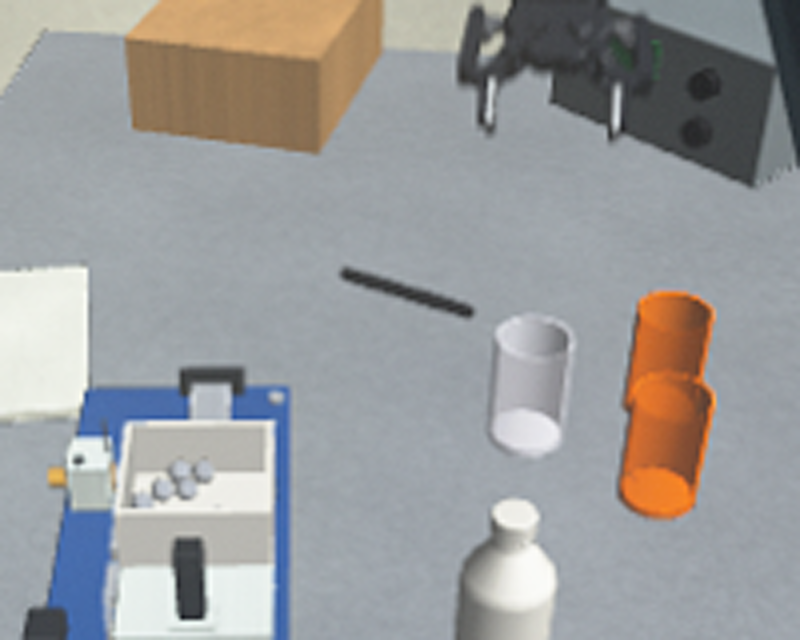

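View pics/t15.png

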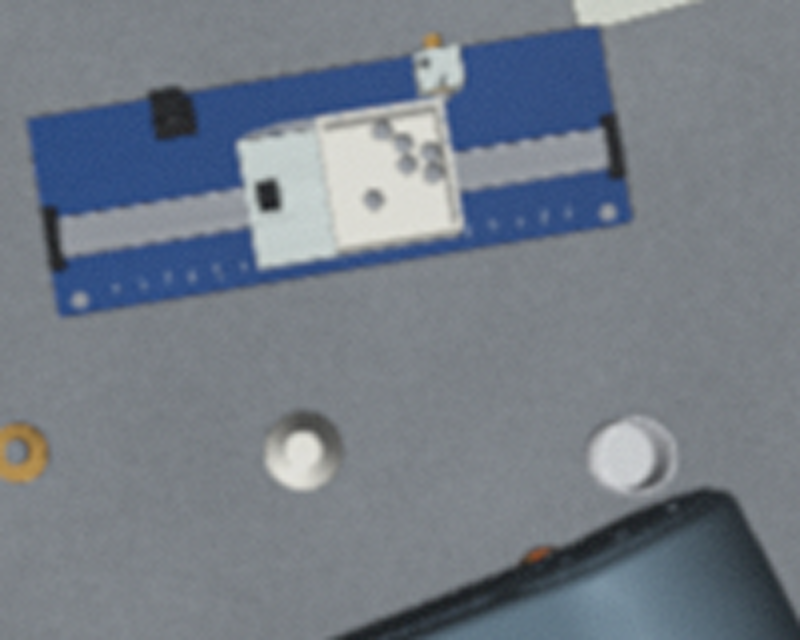

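View pics/s15b.png

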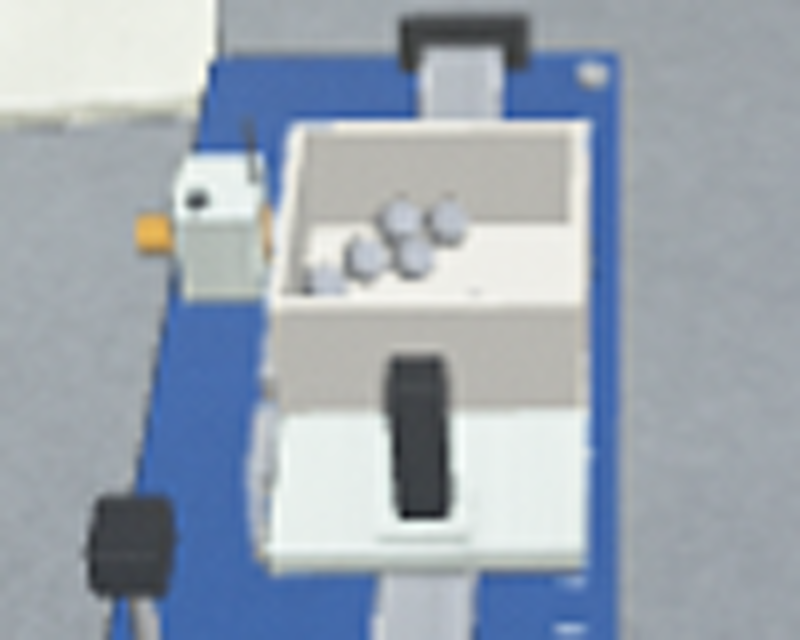

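```bash
python3 - <<'E'
from p4 import *
S=lambda a,b:(a/8+225-.44,b/8+160-.44); T=lambda a,b:(a/4+235-.375,b/4+110-.375)
L=lambda P:Rz.inv().apply(P-rail).round(4)
for n,a,b in(("post top",(417,370),(268,195)),("block top",(222,175),(439,67)),("screw",(197,200),(425,63)),("ptr/ball",(262,225),(446,93))):
    P,d=tri(S(*a),T(*b)); print(n,L(P),"gap",d.round(4))
for z in(.05,.06,.07): print("block top ctr @",z,L(onz("top",T(439,67),z)),L(onz("side",S(222,175),z)))
# plate edges in side: corner checks
print("base corners side",proj("side",[W(c) for c in([.1,-.23,.02],[-.06,-.23,.02],[.1,.23,.02])]))
E
```

```text
post top [1.00e-04 5.08e-02 1.02e-01] gap 0.0043
block top [ 0.0793 -0.0946  0.0642] gap 0.0007
screw [ 0.086  -0.0847  0.061 ] gap 0.0031
ptr/ball [ 0.0656 -0.0988  0.0382] gap 0.0059
block top ctr @ 0.05 [ 0.0816 -0.0958  0.05  ] [ 0.083 -0.113  0.05 ]
block top ctr @ 0.06 [ 0.0798 -0.0949  0.06  ] [ 0.0807 -0.1001  0.06  ]
block top ctr @ 0.07 [ 0.078  -0.0941  0.07  ] [ 0.0783 -0.0872  0.07  ]
base corners side [[251.6898792  165.94860401]
 [303.16901356 165.4979229 ]
 [230.52936364 287.85788956]]
```

Call:
apply_moves(
  series=[
    [[1.0,2.6,1.2,-2.72,-3.19,5.54,4.2],[1.25,3.27,0.8,-2.72,-3.19,5.54,4.2],[1.25,3.27,0.6,-2.72,-3.19,5.54,4.2],[1.25,3.27,0.6,-2.72,-3.19,5.54,4.2],[1.25,3.27,0.6,-2.72,-3.19,5.54,4.2],[1.25,3.27,0.6,-2.72,-3.19,5.54,4.2],[1.25,3.27,0.6,-2.72,-3.19,5.54,4.2],[1.25,3.27,0.6,-2.72,-3.19,5.54,4.2]],
  ],
)

```text
clock: 14.92
position: [0.5224, -0.2312, 0.336]
tcp_rot: [-0.854, -2.544, -0.548]
force: [0.3, -0.2, 0.7]
width: 0.0418
```

Call:
apply_moves(
  series=[
    [[1.25,3.27,0.4,-2.72,-3.19,5.54,4.2],[1.25,3.27,0.4,-2.72,-3.19,5.54,4.2],[1.25,3.27,0.4,-2.72,-3.19,5.54,4.2],[1.25,3.27,0.3,-2.72,-3.19,5.54,4.2],[1.25,3.27,0.2,-2.72,-3.19,5.54,4.2],[1.25,3.27,0,-2.72,-3.19,5.54,4.2],[1.25,3.27,0,-2.72,-3.19,5.54,4.2],[1.25,3.27,0,-2.72,-3.19,5.54,4.2]],
  ],
)

```text
clock: 15.58
position: [0.6225, 0.0305, 0.3529]
tcp_rot: [-0.231, 3.131, -0.005]
force: [1.2, 0.5, -0.3]
width: 0.0421
```

```bash
python3 - <<'E'
from p4 import *
print(s["width"],s["clock"],s["position"]); delta(W([0,.0505,.2+.155]),down(1)); delta(W([0,.0505,.078+.155]),down(1))
crop('side',215,100,345,220,5,'s16.png')
E
```

```text
0.04211277829293291 15.5833 [0.62246765 0.03049428 0.35287248]
shift cm [0.25 0.32 0.21] turn deg [ 0.17  0.12 -0.43] rows 0.1 joints [-0.14  0.33  1.53 -0.    1.28 -1.86] F [ 1.2  0.5 -0.3]
shift cm [  0.25   0.32 -11.99] turn deg [ 0.17  0.12 -0.43] rows 3.0 joints [-0.14  0.33  1.53 -0.    1.28 -1.86] F [ 1.2  0.5 -0.3]
```

View pics/s16.png

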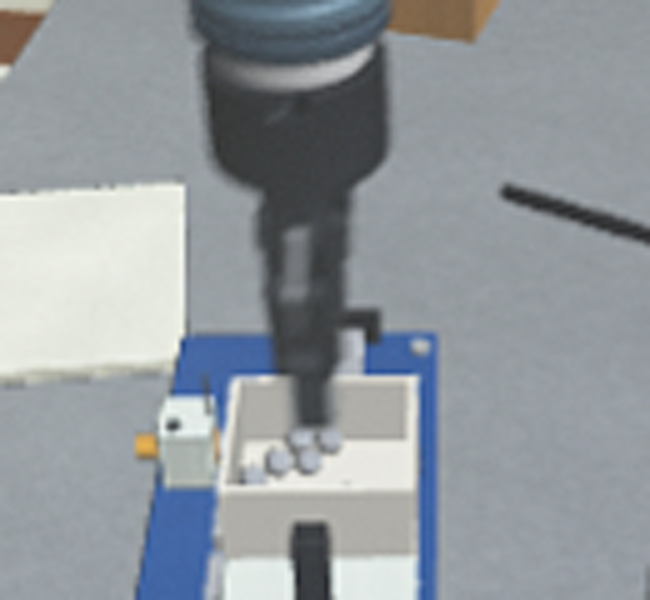

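Call:
apply_moves(
  series=[
    [[0.12,0.16,-0.6,0,0,-0.2,4.2],[0.13,0.16,-1.0,0,0,-0.2,4.2],[0,0,-1.4,0,0,0,4.2],[0,0,-1.4,0,0,0,4.2],[0,0,-1.4,0,0,0,4.2],[0,0,-1.2,0,0,0,4.2],[0,0,-0.5,0,0,0,4.2],[0,0,0,0,0,0,4.2]],
  ],
)

```text
clock: 16.3
position: [0.6239, 0.0309, 0.2761]
tcp_rot: [0.209, -3.131, -0.0]
force: [0.2, -0.0, 0.7]
width: 0.0424
```

```bash
python3 - <<'E'
from p4 import *
print(s["width"],s["clock"],s["position"]); delta(W([0,.0505,.078+.155]),down(1))
crop('side',240,140,320,220,9,'s17.png');crop('top',250,110,350,190,7,'t17.png')
E
```

```text
0.04237794965817406 16.3 [0.62390368 0.03086488 0.27607765]
shift cm [ 0.11  0.29 -4.31] turn deg [ 0.01 -0.22  0.39] rows 1.1 joints [-0.14  0.43  1.57 -0.    1.15 -1.84] F [ 0.2 -0.   0.7]
```

View pics/s17.png

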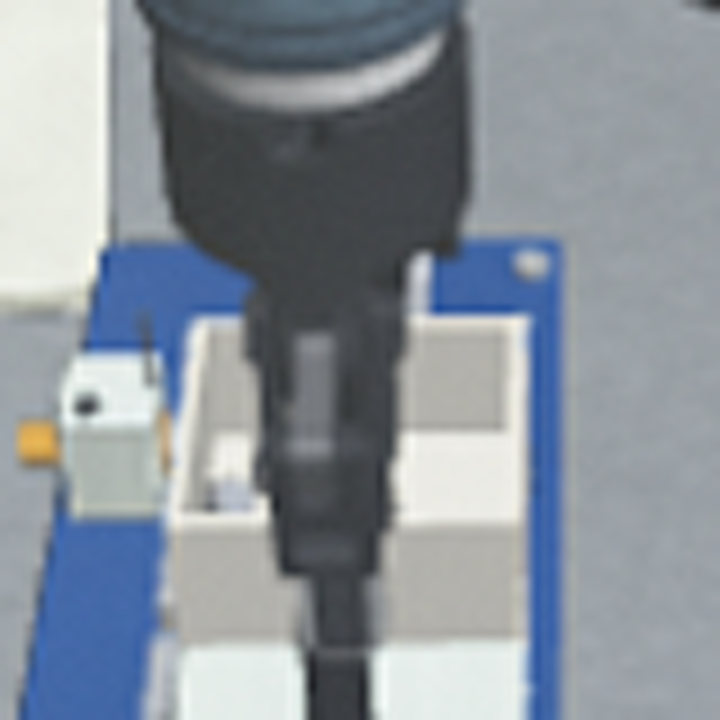

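Call:
apply_moves(
  series=[
    [[0.1,0.3,-0.2,0,0,0.3,4.2],[0,0,-0.6,0,0,0,4.2],[0,0,-0.8,0,0,0,4.2],[0,0,-0.8,0,0,0,4.2],[0,0,-0.8,0,0,0,4.2],[0,0,-0.7,0,0,0,4.2],[0,0,-0.3,0,0,0,4.2],[0,0,0,0,0,0,4.2]],
  ],
)

```text
clock: 17.07
position: [0.6252, 0.035, 0.2352]
tcp_rot: [0.22, -3.132, 0.001]
force: [-0.2, -0.1, 0.1]
width: 0.0422
```

```bash
python3 - <<'E'
from p4 import *
print(s["width"],s["clock"],s["position"]); delta(W([0,.0505,.078+.155]),down(1))
crop('side',240,160,320,240,9,'s18.png');crop('top',250,110,350,190,7,'t18.png')
E
```

```text
0.042150096283950736 17.0667 [0.62522495 0.03503889 0.23515191]
shift cm [-0.02 -0.13 -0.22] turn deg [ 0.03 -0.09 -0.03] rows 0.1 joints [-0.13  0.48  1.58 -0.    1.07 -1.84] F [-0.2 -0.1  0.1]
```

View pics/s18.png

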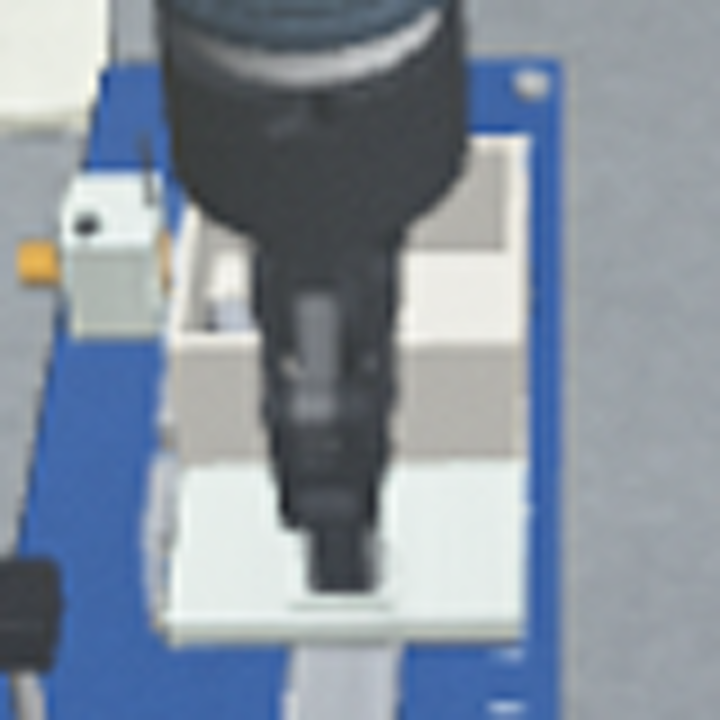

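View pics/t18.png

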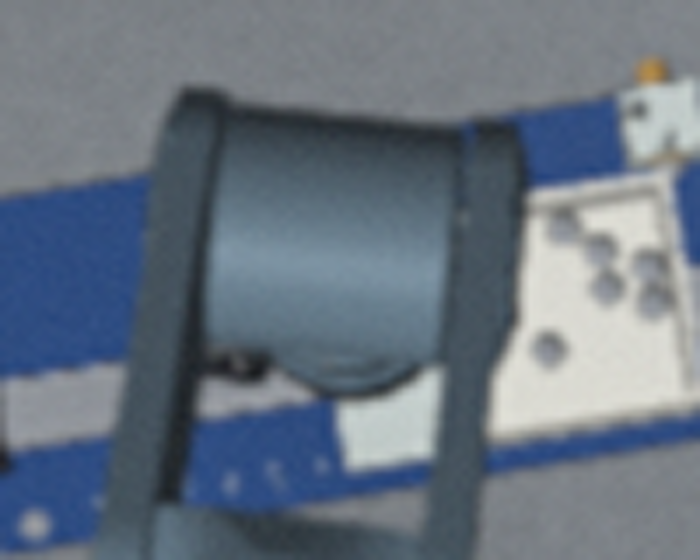

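Call:
apply_moves(
  series=[
    [[0,-0.1,-0.2,0,0,0,3.5],[0,0,0,0,0,0,2.8],[0,0,0,0,0,0,2.2],[0,0,0,0,0,0,1.5],[0,0,0,0,0,0,1.5],[0,0,0,0,0,0,1.5],[0,0,0,0,0,0,1.5],[0,0,0,0,0,0,1.5]],
  ],
  squeeze=50,
)

```text
clock: 17.83
position: [0.6259, 0.034, 0.2351]
tcp_rot: [-0.221, 3.133, -0.002]
force: [-1.4, -0.3, 3.9]
width: 0.0173
```

```bash
cat > lc.py <<'E'
from p4 import *
np.set_printoptions(suppress=True)
print("w",round(s["width"],4),"t",round(s["clock"],2),"local",Rz.inv().apply(s["position"]-rail).round(4),"Flocal",Rz.inv().apply(s["force"]).round(2), "tq",Rz.inv().apply(s["ft_torque"]).round(2))
E
python3 lc.py
```

```text
w 0.0173 t 17.83 local [0.0009 0.0506 0.2351] Flocal [-1.43 -0.12  3.93] tq [ 0.11  0.18 -0.  ]
```

Call:
apply_moves(
  series=[
    [[0.04,-0.3,0,0,0,0,1.5],[0.08,-0.6,0,0,0,0,1.5],[0.1,-0.7,0,0,0,0,1.5],[0.1,-0.7,0,0,0,0,1.5],[0.1,-0.7,0,0,0,0,1.5],[0.1,-0.7,0,0,0,0,1.5],[0.07,-0.5,0,0,0,0,1.5],[0.05,-0.3,0,0,0,0,1.5]],
  ],
)

```text
clock: 18.5
position: [0.6323, -0.0114, 0.2351]
tcp_rot: [-0.22, 3.133, 0.001]
force: [-2.9, 6.9, 6.4]
width: 0.0171
```

```bash
python3 lc.py
```

```text
w 0.0171 t 18.5 local [0.001  0.0049 0.2351] Flocal [-1.91  7.26  6.37] tq [0.76 0.21 0.03]
```

Call:
apply_moves(
  series=[
    [[0.04,-0.3,0,0,0,0,1.5],[0.04,-0.3,0,0,0,0,1.5],[0.05,-0.4,0,0,0,0,1.5],[0.05,-0.4,0,0,0,0,1.5],[0.05,-0.3,0,0,0,0,1.5],[0.03,-0.2,0,0,0,0,1.5],[0.02,-0.1,0,0,0,0,1.5],[0,0,0,0,0,0,1.5]],
  ],
)

```text
clock: 19.17
position: [0.6352, -0.0316, 0.235]
tcp_rot: [-0.22, 3.133, -0.001]
force: [-1.2, 1.5, 5.7]
width: 0.0177
```

```bash
python3 lc.py; python3 - <<'E'
from h import *
crop('side',240,140,320,220,9,'s19.png')
crop('top',290,105,370,185,9,'t19.png')
E
```

```text
w 0.0177 t 19.17 local [ 0.001  -0.0156  0.235 ] Flocal [-1.    1.67  5.71] tq [0.31 0.11 0.06]
```

View pics/s19.png

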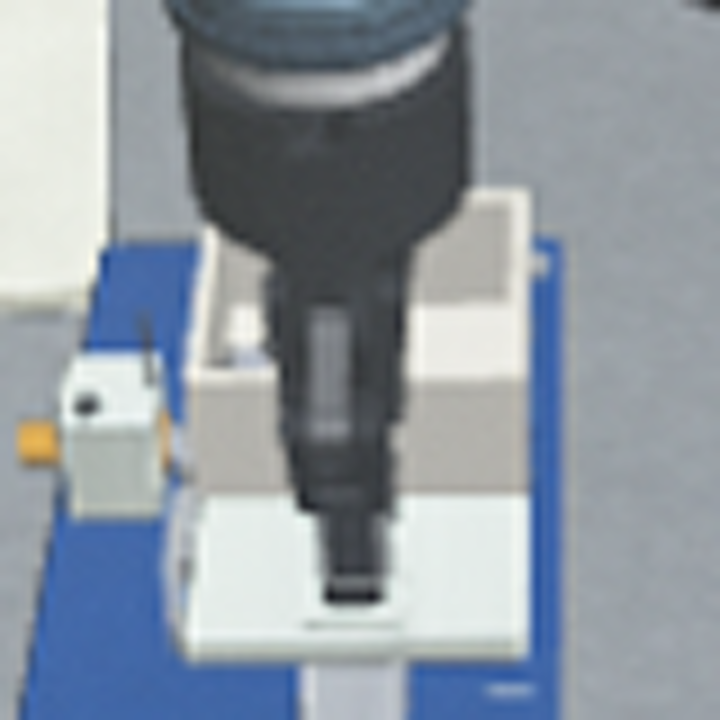

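View pics/t19.png

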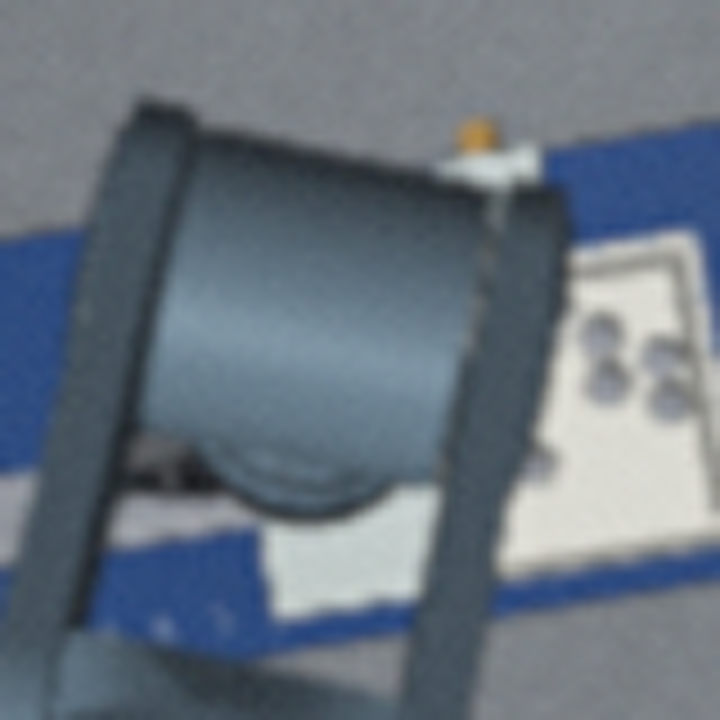

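Call:
apply_moves(
  series=[
    [[0.02,-0.2,0,0,0,0,1.5],[0.02,-0.2,0,0,0,0,1.5],[0.03,-0.2,0,0,0,0,1.5],[0.03,-0.2,0,0,0,0,1.5],[0.02,-0.1,0,0,0,0,1.5],[0.02,-0.1,0,0,0,0,1.5],[0,0,0,0,0,0,1.5],[0,0,0,0,0,0,1.5]],
  ],
)

```text
clock: 19.93
position: [0.6366, -0.0414, 0.2351]
tcp_rot: [-0.22, 3.132, -0.001]
force: [-1.5, 3.7, 5.3]
width: 0.0178
```

```bash
python3 lc.py
```

```text
w 0.0178 t 19.93 local [ 0.001  -0.0255  0.2351] Flocal [-0.99  3.92  5.26] tq [0.37 0.15 0.1 ]
```

Call:
apply_moves(
  series=[
    [[0.01,-0.05,0,0,0,0,1.5],[0.01,-0.05,0,0,0,0,1.5],[0.01,-0.05,0,0,0,0,1.5],[0.01,-0.05,0,0,0,0,1.5],[0.01,-0.05,0,0,0,0,1.5],[0,-0.05,0,0,0,0,1.5],[0,0,0,0,0,0,1.5],[0,0,0,0,0,0,1.5]],
  ],
)

```text
clock: 20.6
position: [0.637, -0.0443, 0.2351]
tcp_rot: [-0.22, 3.133, -0.001]
force: [-1.5, 3.4, 5.8]
width: 0.0175
```

```bash
python3 lc.py
```

```text
w 0.0175 t 20.6 local [ 0.001  -0.0284  0.2351] Flocal [-0.98  3.58  5.84] tq [0.55 0.1  0.03]
```

Call:
apply_moves(
  series=[
    [[0,-0.05,0,0,0,0,1.5],[0.01,-0.05,0,0,0,0,1.5],[0,-0.05,0,0,0,0,1.5],[0.01,-0.05,0,0,0,0,1.5],[0,0,0,0,0,0,1.5],[0,0,0,0,0,0,1.5],[0,0,0,0,0,0,1.5],[0,0,0,0,0,0,1.5]],
  ],
)

```text
clock: 21.27
position: [0.6372, -0.0462, 0.235]
tcp_rot: [-0.22, 3.133, -0.0]
force: [-1.0, 3.6, 5.8]
width: 0.0174
```

```bash
python3 lc.py
```

```text
w 0.0174 t 21.27 local [ 0.001  -0.0304  0.235 ] Flocal [-0.44  3.72  5.82] tq [0.58 0.11 0.02]
```

Steady drag of about 3.7 N. I carry on in 1.5–2 mm steps.

Call:
apply_moves(
  series=[
    [[0,-0.05,0,0,0,0,1.5],[0.01,-0.05,0,0,0,0,1.5],[0,-0.05,0,0,0,0,1.5],[0.01,-0.05,0,0,0,0,1.5],[0,0,0,0,0,0,1.5],[0,0,0,0,0,0,1.5],[0,0,0,0,0,0,1.5],[0,0,0,0,0,0,1.5]],
  ],
)

```text
clock: 21.93
position: [0.6375, -0.0484, 0.2351]
tcp_rot: [-0.22, 3.132, -0.001]
force: [-0.1, 2.6, 5.3]
width: 0.0174
```

```bash
python3 lc.py
```

```text
w 0.0174 t 21.93 local [ 0.0009 -0.0326  0.2351] Flocal [0.31 2.63 5.3 ] tq [ 0.38  0.05 -0.  ]
```

Call:
apply_moves(
  series=[
    [[0,-0.05,0,0,0,0,1.5],[0.01,-0.05,0,0,0,0,1.5],[0,-0.05,0,0,0,0,1.5],[0,0,0,0,0,0,1.5],[0,0,0,0,0,0,1.5],[0,0,0,0,0,0,1.5],[0,0,0,0,0,0,1.5],[0,0,0,0,0,0,1.5]],
  ],
)

```text
clock: 22.6
position: [0.6377, -0.05, 0.2351]
tcp_rot: [-0.22, 3.132, -0.003]
force: [2.1, -0.9, 6.1]
width: 0.0176
```

```bash
python3 lc.py
```

```text
w 0.0176 t 22.6 local [ 0.0009 -0.0342  0.2351] Flocal [ 1.99 -1.19  6.05] tq [ 0.05 -0.15  0.06]
```

Call:
apply_moves(
  series=[
    [[0,-0.05,0,0,0,0,1.5],[0.01,-0.05,0,0,0,0,1.5],[0,0,0,0,0,0,1.5],[0,0,0,0,0,0,1.5],[0,0,0,0,0,0,1.5],[0,0,0,0,0,0,1.5],[0,0,0,0,0,0,1.5],[0,0,0,0,0,0,1.5]],
  ],
)

```text
clock: 23.27
position: [0.6378, -0.0507, 0.2351]
tcp_rot: [-0.22, 3.132, -0.002]
force: [1.5, 0.9, 5.3]
width: 0.0178
```

```bash
python3 lc.py
```

```text
w 0.0178 t 23.27 local [ 0.0009 -0.0349  0.2351] Flocal [1.66 0.71 5.34] tq [ 0.13 -0.18 -0.  ]
```

Call:
apply_moves(
  series=[
    [[0,-0.05,0,0,0,0,1.5],[0.01,-0.05,0,0,0,0,1.5],[0,0,0,0,0,0,1.5],[0,0,0,0,0,0,1.5],[0,0,0,0,0,0,1.5],[0,0,0,0,0,0,1.5],[0,0,0,0,0,0,1.5],[0,0,0,0,0,0,1.5]],
  ],
)

```text
clock: 23.93
position: [0.6379, -0.0518, 0.2351]
tcp_rot: [-0.22, 3.132, -0.002]
force: [1.4, -1.0, 5.1]
width: 0.0175
```

```bash
python3 lc.py
```

```text
w 0.0175 t 23.93 local [ 0.0009 -0.036   0.2351] Flocal [ 1.28 -1.19  5.14] tq [ 0.15 -0.17  0.03]
```

Call:
apply_moves(
  series=[
    [[0,-0.05,0,0,0,0,1.5],[0.01,-0.05,0,0,0,0,1.5],[0,0,0,0,0,0,1.5],[0,0,0,0,0,0,1.5],[0,0,0,0,0,0,1.5],[0,0,0,0,0,0,1.5],[0,0,0,0,0,0,1.5],[0,0,0,0,0,0,1.5]],
  ],
)

```text
clock: 24.6
position: [0.6381, -0.0528, 0.2351]
tcp_rot: [-0.22, 3.132, -0.002]
force: [1.4, 0.3, 5.2]
width: 0.0174
```

```bash
cat > avg.py <<'E'
from p4 import *
np.set_printoptions(suppress=True)
F=[]
for i in range(6):
    bot.snapshot("side"); x=bot.sense(); F.append(np.r_[Rz.inv().apply(x["force"]),Rz.inv().apply(x["ft_torque"]),Rz.inv().apply(x["position"]-rail)])
F=np.array(F); print("t",round(x["clock"],2),"mean",F.mean(0).round(3),"sd",F.std(0)[:3].round(2))
E
python3 avg.py
```

```text
t 24.9 mean [ 2.221 -0.893  4.917  0.083 -0.306  0.025  0.001 -0.037  0.235] sd [0.54 0.22 0.52]
```

Call:
apply_moves(
  series=[
    [[0,-0.05,0,0,0,0,1.5],[0.01,-0.05,0,0,0,0,1.5],[0,0,0,0,0,0,1.5],[0,0,0,0,0,0,1.5],[0,0,0,0,0,0,1.5],[0,0,0,0,0,0,1.5],[0,0,0,0,0,0,1.5],[0,0,0,0,0,0,1.5]],
  ],
)

```text
clock: 25.57
position: [0.6381, -0.0535, 0.2351]
tcp_rot: [-0.22, 3.132, -0.002]
force: [3.2, 0.5, 4.9]
width: 0.0178
```

```bash
python3 avg.py; python3 -c "
from h import *
crop('side',240,140,320,220,9,'s20.png')"
```

```text
t 25.87 mean [ 2.413  1.179  5.386  0.247 -0.318  0.02   0.001 -0.038  0.235] sd [0.65 0.39 0.32]
```

View pics/s20.png

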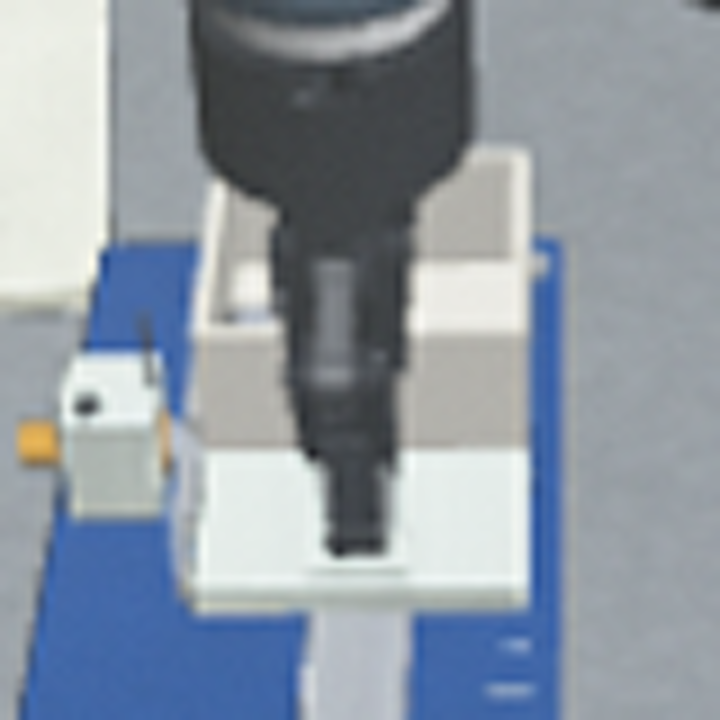

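Call:
apply_moves(
  series=[
    [[0,-0.05,0,0,0,0,1.5],[0,0,0,0,0,0,1.5],[0,0,0,0,0,0,1.5],[0,0,0,0,0,0,1.5],[0,0,0,0,0,0,1.5],[0,0,0,0,0,0,1.5],[0,0,0,0,0,0,1.5],[0,0,0,0,0,0,1.5]],
  ],
)

```text
clock: 26.58
position: [0.6382, -0.0537, 0.2351]
tcp_rot: [-0.221, 3.132, -0.001]
force: [3.0, 1.8, 5.1]
width: 0.0177
```

```bash
python3 avg.py
```

```text
t 26.88 mean [ 2.352  1.997  5.264  0.393 -0.37   0.048  0.001 -0.038  0.235] sd [0.25 0.21 0.34]
```

Call:
apply_moves(
  series=[
    [[0,-0.06,0,0,0,0,1.5],[0,0,0,0,0,0,1.5],[0,0,0,0,0,0,1.5],[0,0,0,0,0,0,1.5],[0,0,0,0,0,0,1.5],[0,0,0,0,0,0,1.5],[0,0,0,0,0,0,1.5],[0,0,0,0,0,0,1.5]],
  ],
)

```text
clock: 27.55
position: [0.6382, -0.054, 0.2351]
tcp_rot: [-0.221, 3.132, -0.0]
force: [3.5, 3.6, 5.1]
width: 0.0173
```

```bash
sed -i 's/\.round(3),"sd"/.round(4),"sd"/' avg.py; python3 avg.py
```

```text
t 27.85 mean [ 3.4702  3.5728  5.5778  0.5297 -0.4089  0.025   0.0008 -0.0381  0.2351] sd [0.55 0.58 0.33]
```

Call:
apply_moves(
  series=[
    [[0.02,0.06,0,0,0,0,1.5],[0,0,0,0,0,0,1.5],[0,0,0,0,0,0,1.5],[0,0,0,0,0,0,1.5],[0,0,0,0,0,0,1.5],[0,0,0,0,0,0,1.5],[0,0,0,0,0,0,1.5],[0,0,0,0,0,0,1.5]],
  ],
)

```text
clock: 28.52
position: [0.6382, -0.0537, 0.2351]
tcp_rot: [-0.221, 3.132, -0.001]
force: [0.7, 1.6, 6.1]
width: 0.0174
```

```bash
python3 avg.py; python3 -c "
from h import *
crop('side',225,100,425,260,4,'s21.png');crop('top',235,105,435,275,4,'t21.png')"
```

```text
t 28.82 mean [ 1.86    1.7931  6.1417  0.3003 -0.2539  0.0154  0.0009 -0.0379  0.2351] sd [0.39 0.31 0.34]
```

View pics/s21.png

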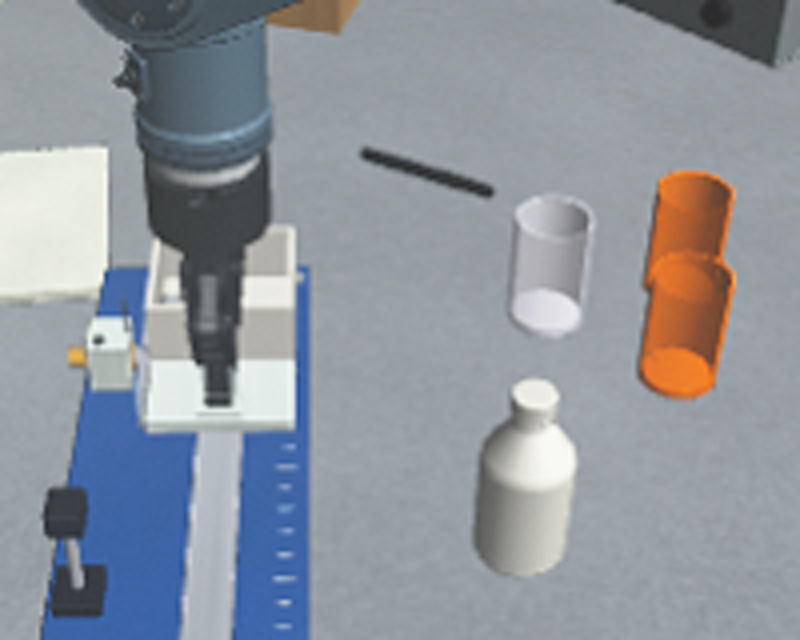

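View pics/t21.png

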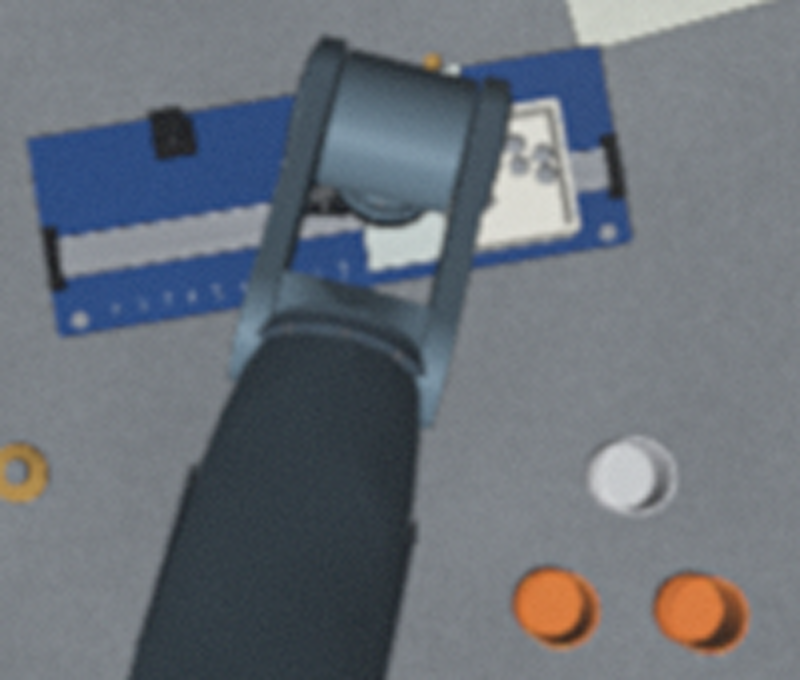

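```bash
python3 -c "
from workcell import bot
print(bot.hand_in(), bot.sense()['clock'])"
```

```text
the job is handed in; nothing more can be done
the job is handed in; nothing more can be done
```

I poured all six balls into the white pan, stood the empty beaker back upright on its old spot, and slid the carriage by its post to the notch. I handed the job in still gripping the post, at about 29 s on the robot clock, well under the 72 s limit.

**Balls and beaker:** After the pour, the top camera showed six balls in the pan and the beaker empty and standing. In the last pictures the arm hides part of the pan, so only some balls are visible there. I did not recount them after the slide. The orange look-alikes, bottle, spool and pen looked undisturbed in those pictures; the slug was outside the late crops, so I did not recheck it.

**Finding the notch:**
- **Force along the rail:** the drag was a steady 3.7 N or so. It turned into a pull of about 1 N towards home from 3–4 mm short, then rose stiffly to 3.6 N. One reading during the draw-in disagreed, at +0.7 N, and I put it down to sensor noise.
- **Stopping point:** I eased back to about 1.8 N, well below the 12 N needed to push the ball out.
- **Position:** the notch ended 95.9 mm to -y of the rail's middle. The cameras had put the index at about 95 mm, which agrees within their accuracy. The arm hid the notch itself, so this rests on the force and position readings.

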